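# Set up a beta counting line and load the source last

### The arm

A 7-joint arm with a two-finger parallel gripper is mounted at the origin on the work surface. World frame = base frame: x ahead of the robot, y to its left, z up, the work surface at z = 0. Lengths are in mm, angles in degrees, forces in N, time in s.
With the tool pointing down it reaches from about 425 to 1025 mm from the base axis. Payload 9.4 kg.
Tool frame: the origin (TCP) lies at the very end of the fingers, on their centre line; the grasp point (between the pads) lies robot.pinch_z behind it (robot.pinch_z is the distance from the TCP to the grasp point, in mm); z points along the fingers, y is the line along which they close (so a half turn about z gives the same grasp; the last joint's range is limited). The gripper opens to 85 mm and grips with 20 to 120 N. Pads are 22 mm wide; open, the fingers measure 114 mm over their backs; the gripper's body (76 mm by 85 mm) begins 54 mm behind the grasp point. The pads swing forward as they close: fully open they stand 13 mm farther back than shut.
Start: joints at [-68.279, 34.337, -0.143, 91.639, 0.103, 54.024, -4.572], TCP at [319.136, 650.981, 192.575] pointing down, gripper open.
Joint ranges: [-147.43, 147.43], [-19.82, 112.94], [-74.19, 73.91], [6.32, 146.72], [-59.91, 239.91], [6.04, 106.73], [-150.56, 150.56]. Speed limits (degrees/s): [127.2, 127.2, 172.46, 172.46, 180, 180, 180].

### API

Orientations are given as [roll, pitch, yaw] about the fixed x, y, z axes, in that order (R = Rz(yaw) Ry(pitch) Rx(roll)).
In Python, from workcell import status, read_camera, sign_off, robot gives the robot as it stands. The module is installed in compiled form; this text tells all that it offers.
- The arm moves only by the tool servo_tool, never from a script. Its argument "steps" is a list of rows, each a list of 3 entries, a list of its own where there are three numbers: the shift along the tool's x, y, z in m, then the turn, a rotation vector about the tool's x, y, z in rad, then the opening, from -1 (shut) to 1 (fully open). A call has exactly 5 rows; each row is the pose to reach, as a shift and turn from the pose commanded when the call began, along the tool's axes at that moment; what a row does not reach only later rows make up. A row lasts 1/12 s, in which the tool goes at most 41.7 mm and 7.16 degrees, less where a joint would pass 70% of its speed; a pose out of reach is approached as far as the arm can. A call with a gripper value outside its range is refused whole. The fingers move at their own pace and stop on an object; "grip_force" is the grip in N (left out, the last holds). Time passes only in rows, so rows that repeat a pose let the fingers close, or fill a call up. It gives the time, the measured TCP pose, the force, the opening and the grip force at its end, in the units of the state.
- status.read_state(): the state, without advancing time (a new reading comes with each control period).
- read_camera(name): name is "scene" or "side" or "wrist"; returns a dict with "frame" (400x640x3 uint8, red, green, blue), "depth" (400x640 float32, mm along the optical axis (not along the pixel's ray), 0 where there is no reading), "vfov" (degrees; the focal length in pixels is half the picture's height over the tangent of half this angle, whatever the lens; pixels are square), "cx", "cy" (the principal point, pixels), "R" (3x3) and "t" (3): a world point X has camera coordinates R X + t. Camera axes: x right, y down, z forward; pixel columns grow to the right and rows downward; lengths in mm; the calibration is good to about 2 mm. A picture is of the moment at which its call begins.
- sign_off(): hands the job in; it is judged then, once.
The state is a dict: "time_s": time; "joint_positions": joint angles; "qvel": joint speeds; "tau": joint torques, N m; "tool_pos": TCP position; "ee_rot": TCP orientation; "force": force on the tool from outside, world axes, zero at the start; "moment": the same for the moment, N m; "gripper_width": finger opening in mm; "gripper_force": force on a finger pad.
Only numpy, scipy, OpenCV 4.12 (cv2) and the standard library are available. Lean on these libraries where they do the work, as an engineer would, in place of code of your own. Each camera call takes 0.05 s, during which the arm holds its last target. There are 200 camera calls.

### The job

Set up the counting line between the upright counter tube and the pile of spacer plates, everything centred on the straight line between the two and facing square along it: stand the slit collimator right next to the tube's foot (at most a finger's width away) on the side towards the pile, the plate absorber about midway between the collimator and the pile, and the grey shield brick right behind the pile, on the side away from the tube. Only when these three stand in place, bring the brass source and lower it gently, upright, onto the middle of the top of the pile, whose height you must find out. Leave the little vial and the screwdriver where they are.

Things in the scene. Friction and masses are not known exactly. Their poses are not given: they have to be found in the camera images.
- tube: Counter tube, fixed upright: steel cylinder 32 mm across on a round black foot 70 mm across and 14 mm high, 100 mm tall in all. Origin: centre of the foot's underside, on the table. z up; its y axis runs along the line to the pile (the pile may lie on the +y or the -y side).
- pile: Pile of square metal spacer plates, fixed, 80 x 80 mm on a wooden foot 92 x 92 x 8 mm, sides parallel to the line to the tube. Origin: centre of the foot's underside, on the table; z up, y along the line. The height of the pile's flat top is not given: it lies anywhere from 35 to 70 mm above the table and differs from start to start. Its centre is 300 to 340 mm from that of the tube.
- collimator_mid (a point): Slit collimator, loose aluminium block standing upright, 60 (x) x 40 (y) x 80 (z) mm, 0.4 kg, with a vertical slit 14 mm wide, open at the top and running through along y, cut down to 20 mm above the underside. Point at the block's centre, 40 mm above its underside; z up, y along the slit (the beam). Facing along the line means its y axis along the line, either way round. Can be gripped over the 60 mm width.
- absorber_mid (a point): Plate absorber, loose: upright aluminium plate 60 (x) x 8 (y) mm reaching from 18 to 85 mm height, on a wooden foot 52 (x) x 40 (y) x 18 mm, 0.18 kg. Point on its middle axis, 42.5 mm above its underside; z up, y is the plate's normal, which goes along the line, either way round. Can be gripped over the plate's 60 mm width or 8 mm thickness.
- shield_mid (a point): Shield brick, loose, plain grey plastic, 64 (x) x 44 (y) x 70 (z) mm, 0.25 kg. Point at its centre, 35 mm above its underside; z up, y goes along the line (the 64 mm width across it), either way round. Can be gripped over the 64 mm width.
- source_mid (a point): Brass source, loose: round stem 22 mm across on a base disc 44 mm across and 10 mm high, 64 mm tall in all, 0.15 kg, round about its z axis (up). Point on its axis, 32 mm above its underside. Grip the stem.
- vial_mid (a point): Bystander: small capped vial standing among the things, 34 mm across, 55 mm tall. Point at its centre. Leave it.
- driver: Bystander: screwdriver lying on the table beyond the line, about 160 mm long. Origin under its middle, x along it. Leave it.

How it is judged (in metres and radians):
On the way, in this order (a step that is already met when the one before it is completed fails the run):
1. collimator, absorber and shield stand in their places along the line (x of collimator_mid in the frame of tube between -0.013 and 0.013 m and angle between the y axis of each of collimator_mid, absorber_mid, shield_mid and the y axis of tube, either way round below 0.2 rad and height (world z) of each of collimator_mid, absorber_mid, shield_mid below 0.048 m and angle between each of collimator_mid, absorber_mid, shield_mid's own z axis and vertical below 0.1 rad and linear speed of each of collimator, absorber, shield below 0.02 m/s and angular speed of each of collimator, absorber, shield below 0.2 rad/s and horizontal distance between collimator_mid and tube below 0.08 m and horizontal distance between collimator_mid and pile below 0.29 m and x of absorber_mid in the frame of tube between -0.013 and 0.013 m and horizontal distance between absorber_mid and collimator_mid between 0.055 and 0.19 m and horizontal distance between absorber_mid and pile between 0.078 and 0.19 m and x of shield_mid in the frame of tube between -0.013 and 0.013 m and horizontal distance between shield_mid and pile below 0.092 m and horizontal distance between shield_mid and tube above 0.32 m), for 0.2 s.
2. then the source stands released on the middle of the pile (horizontal distance between source_mid and pile below 0.013 m and contact force between source and pile above 0.3 N and contact force between source and the fingers below 0.05 N and angle between source_mid's own z axis and vertical below 0.1 rad and linear speed of source below 0.02 m/s and angular speed of source below 0.2 rad/s), for 0.2 s.
At the end, for the whole second after the job is handed in: Collimator (under 25 mm from tube foot), absorber (15 mm clear both ways) and shield (under 24 mm behind pile) upright, at rest, within 13 mm of the tube-pile line and 0.2 rad of square; then the source upright, released, on the pile, within 13 mm of its middle (all of step 1 and all of step 2); the robot touches nothing.
It fails at once if the source is banged or pressed hard (over 60 N) onto the pile (contact force between source and pile above 60 N).
It fails at once if the source is dropped or slammed onto the pile instead of being lowered gently (horizontal distance between source_mid and pile below 0.03 m and height (world z) of source_mid below 0.12 m and linear speed of source above 0.5 m/s).
It fails at once if the vial is moved more than 25 mm (distance of vial_mid from where it was at the start of the episode above 0.025 m).
It fails at once if the screwdriver is moved more than 25 mm (distance of driver from where it was at the start of the episode above 0.025 m).
It also fails if it takes over 115 s, if anything falls off the work surface, if the arm or the gripper's body presses on something with over 40 N, if the wrist force passes 120 N, or if a joint passes its speed limit or range.

## Working session

There is one attempt and no reset: what is moved stays moved. The work goes in short steps, Python scripts to look and compute and a tool call to move; the robot and the scene stay as the last step left them, time stands still between calls to the robot, and variables do not carry over. Pictures are saved under pics/ and viewed, at most 14 in all, crops included, and the job is handed in when it is done.

Besides the shell and the picture viewer there is one more tool, called after "Emit:" by a JSON object that holds its "name" and its "arguments". servo_tool: Moves the arm, as the interface text tells. Its arguments: {"type":"object","properties":{"steps":{"type":"array"},"grip_force":{"type":"number"}},"required":["steps"]}

```bash
mkdir -p pics; cat > h.py <<'E'
import numpy as np, cv2
from workcell import status, read_camera, sign_off, robot
def cam(n):
    c=read_camera(n); c['f']=200/np.tan(np.radians(c['vfov'])/2)
    c['R']=np.array(c['R']);c['t']=np.array(c['t']); return c
def cloud(c):
    d=c['depth']; v,u=np.mgrid[:400,:640]
    P=np.stack([(u-c['cx'])/c['f']*d,(v-c['cy'])/c['f']*d,d],-1)
    X=(P-c['t'])@c['R']; X[d<=0]=np.nan; return X
def save(c,name): cv2.imwrite('pics/'+name,c['frame'][:,:,::-1])
E
python3 - <<'E'
from h import *
print(status.read_state(), robot.pinch_z)
for n in ['scene','side','wrist']:
    c=cam(n); save(c,n+'0.png'); print(n,c['vfov'],c['cx'],c['cy'],(-c['R'].T@c['t']).round(),c['R'].round(2).tolist())
    np.savez('pics/'+n+'0.npz',X=cloud(c),f=c['frame'])
E
```

```text
{'time_s': 0.0, 'joint_positions': array([-68.27833614,  34.38502713,  -0.14724434,  91.67934972,
         0.10324485,  54.02364598,  -4.57341456]), 'qvel': array([ 0.1268127 , -0.1001928 , -0.01858475, -0.01081456, -0.01163436,
        0.07794742,  0.04846227]), 'tau': array([ 1.41353343e-03, -7.76474547e+01,  1.56517636e+00, -2.57991958e+01,
        1.23212178e-02,  9.50044196e-03,  1.39283358e-05]), 'tool_pos': array([318.91736807, 650.51475185, 191.72003381]), 'ee_rot': array([-1.79912413e+02,  7.30946597e-03,  1.53887222e+02]), 'force': array([ 0.29101664, -0.71775896,  0.32767561]), 'moment': array([0.01298399, 0.03226297, 0.04506962]), 'gripper_force': 0.0, 'gripper_width': 85.4573575954708} 18.700000000000003
scene 53.42464550959795 324.02847580472974 201.3549257182404 [ 890. -458.  828.] [[0.8, 0.6, -0.0], [0.48, -0.64, -0.6], [-0.36, 0.48, -0.8]]
side 45.07108038014472 316.5456017981586 198.65021601048332 [ 404. -942.  906.] [[0.99, -0.14, -0.01], [-0.1, -0.66, -0.74], [0.1, 0.74, -0.67]]
wrist 63.239097192657105 315.0451352999376 197.6428816701502 [246. 686. 373.] [[0.44, 0.9, -0.0], [0.85, -0.42, 0.32], [0.28, -0.14, -0.95]]
```

View pics/scene0.png

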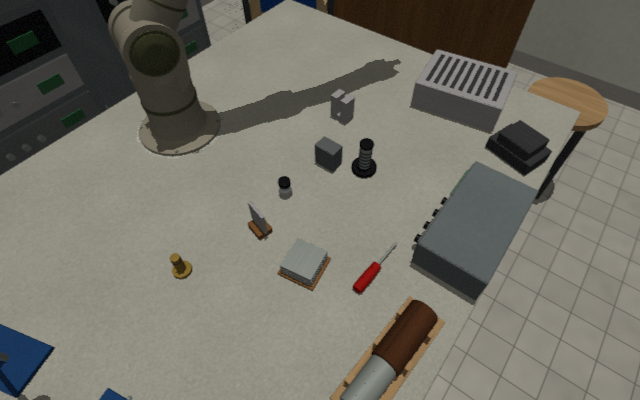

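View pics/side0.png

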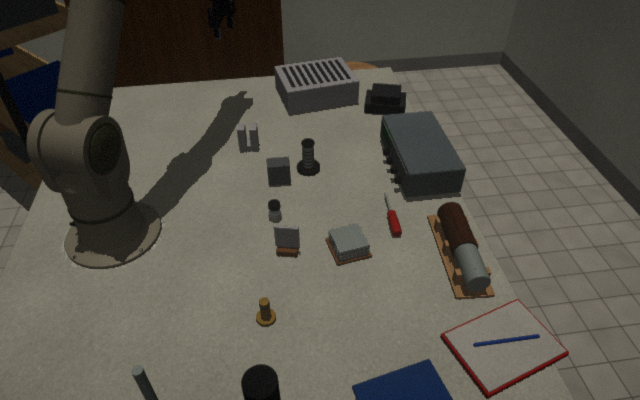

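The scene view shows the collimator (342,107), shield (328,155), tube (365,158), vial (284,187), absorber (259,220), pile (304,263), source (180,266) and driver (375,268). The side view shows the same things from the front. Next I measure them from depth.

```bash
cat > m.py <<'E'
from h import *
from scipy import ndimage
def objs(Xs, zmin=6):
    # top-down height grid 2mm, x 200..1000, y -600..800
    H=np.zeros((450,700))
    for X in Xs:
        P=X.reshape(-1,3); P=P[~np.isnan(P[:,0])]
        P=P[(P[:,0]>250)&(P[:,0]<1100)&(P[:,1]>-500)&(P[:,1]<800)&(P[:,2]>zmin)&(P[:,2]<130)]
        np.maximum.at(H,(((P[:,0]-200)/2).astype(int),((P[:,1]+600)/2).astype(int)),P[:,2])
    M=ndimage.binary_closing(H>0,iterations=2)
    L,n=ndimage.label(M)
    for i in range(1,n+1):
        a=np.argwhere((L==i)&(H>0)).astype(np.float32)
        if len(a)<40: continue
        h=H[(L==i)&(H>0)]; z=np.percentile(h,97)
        top=a[h>z-7]
        for nm,p in(('all',a),('top',top)):
            r=cv2.minAreaRect(p*2+np.float32([201,-599]))
            print(nm,'c',np.round(r[0]),'size',np.round(r[1]),'ang',round(r[2]),'z',round(z,1),len(p))
E
python3 - <<'E'
from m import *
for n in ['scene','side']:
    print(n); objs([np.load(f'pics/{n}0.npz')['X']])
X=np.load('pics/scene0.npz')['X']
for u,v in [(342,107),(328,155),(367,143),(284,181),(258,210),(304,255),(178,257),(375,268)]: print(u,v,X[v,u].round())
X=np.load('pics/side0.npz')['X']
for u,v in [(348,235),(308,142)]: print(u,v,X[v,u].round())
E
```

```text
scene
all c [365. 328.] size [45. 65.] ang 84 z 81.7 277
top c [364. 329.] size [44. 64.] ang 83 z 81.7 159
all c [ 380. -320.] size [44. 37.] ang 76 z 64.6 205
top c [ 377. -319.] size [20. 20.] ang 90 z 64.6 70
all c [423.  -7.] size [32. 32.] ang 90 z 56.4 137
top c [422.  -6.] size [30. 30.] ang 90 z 56.4 94
all c [ 443. -132.] size [42. 60.] ang 90 z 86.4 249
top c [ 444. -128.] size [ 9. 59.] ang 76 z 86.4 71
all c [446. 149.] size [44. 66.] ang 90 z 72.0 341
top c [446. 149.] size [44. 66.] ang 90 z 72.0 277
all c [620. 617.] size [261. 207.] ang 8 z 92.7 3720
top c [620. 617.] size [260. 205.] ang 9 z 92.7 3301
all c [540. 186.] size [67. 59.] ang 30 z 101.0 366
top c [537. 190.] size [35. 38.] ang 14 z 101.0 124
all c [ 595. -143.] size [92. 92.] ang 10 z 43.6 1210
top c [ 594. -142.] size [80. 84.] ang 10 z 43.6 1021
all c [730. -45.] size [160.  27.] ang 87 z 26.5 386
top c [727. -84.] size [82. 24.] ang 90 z 26.5 258
all c [856. 159.] size [304. 178.] ang 90 z 96.6 7216
top c [864. 160.] size [302. 162.] ang 90 z 96.6 6903
all c [850. 497.] size [104. 141.] ang 73 z 71.3 
[... 1205 characters left out ...]
 137
all c [ 857. -457.] size [215. 149.] ang 16 z 23.1 3881
top c [ 856. -457.] size [207. 143.] ang 16 z 23.1 2963
all c [853. 158.] size [306. 180.] ang 90 z 98.3 3778
top c [861. 159.] size [304. 164.] ang 90 z 98.3 3043
all c [845. 495.] size [104. 142.] ang 75 z 73.2 806
top c [847. 498.] size [96. 99.] ang 73 z 73.2 327
all c [ 850. -201.] size [ 90. 272.] ang 0 z 77.9 2300
top c [ 855. -210.] size [243.  44.] ang 86 z 77.9 811
342 107 [378. 308.  59.]
328 155 [460. 128.  59.]
367 143 [537. 193.  98.]
284 181 [423.  -8.  56.]
258 210 [ 449. -127.   85.]
304 255 [ 591. -138.   43.]
178 257 [ 381. -314.   62.]
375 268 [731. -60.  24.]
348 235 [ 592. -136.   43.]
308 142 [536. 188. 101.]
```

```bash
cat > p.py <<'E'
import numpy as np, sys, json
from workcell import status
# plan: waypoints x,y,z,yaw -> calls (end-of-call shift in tool axes mm, turn rad), split evenly
def plan(wps, start=None, vmm=150, vdeg=32):
    if start is None:
        s=status.read_state(); start=[*s['tool_pos'],s['ee_rot'][2]]; print('tilt',s['ee_rot'].round(2),'t',round(s['time_s'],1))
    p=np.array(start,float); print('start',p.round(1))
    for w in wps:
        w=np.array(w,float); d=w-p; n=int(max(1,np.ceil(np.linalg.norm(d[:3])/vmm),np.ceil(abs(d[3])/vdeg)))
        for k in range(n):
            a=np.radians(p[3]); e=d/n
            print('   ->',(p+e).round(),'shift m',[round(x/1000,4) for x in (e[0]*np.cos(a)+e[1]*np.sin(a),e[0]*np.sin(a)-e[1]*np.cos(a),-e[2])],'turnz',round(-np.radians(e[3]),3))
            p=p+e
E
python3 -c "
from p import *
plan([[364,328,150,83]])"
```

```text
tilt [-1.7993e+02  1.0000e-02  1.5389e+02] t 0.1
start [319.  650.6 191.9 153.9]
   -> [334. 543. 178. 130.] shift m [np.float64(-0.0608), np.float64(-0.09), np.float64(0.014)] turnz 0.412
   -> [349. 436. 164. 107.] shift m [np.float64(-0.0918), np.float64(-0.058), np.float64(0.014)] turnz 0.412
   -> [364. 328. 150.  83.] shift m [np.float64(-0.1073), np.float64(-0.0164), np.float64(0.014)] turnz 0.412
```

Emit:
{"name": "servo_tool", "arguments": {"steps": [[[-0.015,-0.0225,0.0035],[0,0,0.103],1],[[-0.03,-0.045,0.007],[0,0,0.206],1],[[-0.046,-0.068,0.0105],[0,0,0.309],1],[[-0.061,-0.09,0.014],[0,0,0.412],1],[[-0.061,-0.09,0.014],[0,0,0.412],1]]}}

```text
time_s: 0.57
tool_pos: [335.9, 537.0, 177.9]
ee_rot: [-179.8, 0.2, 129.7]
force: [1.3, -1.1, 0.5]
gripper_width: 85.4
gripper_force: 0.0
```

Emit:
{"name": "servo_tool", "arguments": {"steps": [[[-0.023,-0.0145,0.0035],[0,0,0.103],1],[[-0.046,-0.029,0.007],[0,0,0.206],1],[[-0.069,-0.0435,0.0105],[0,0,0.309],1],[[-0.092,-0.058,0.014],[0,0,0.412],1],[[-0.092,-0.058,0.014],[0,0,0.412],1]]}}

```text
time_s: 0.98
tool_pos: [350.2, 429.8, 164.0]
ee_rot: [-179.9, 0.2, 106.1]
force: [-0.6, -0.8, -1.0]
gripper_width: 85.7
gripper_force: 0.0
```

Emit:
{"name": "servo_tool", "arguments": {"steps": [[[-0.027,-0.004,0.0035],[0,0,0.103],1],[[-0.054,-0.008,0.007],[0,0,0.206],1],[[-0.08,-0.012,0.0105],[0,0,0.309],1],[[-0.107,-0.016,0.014],[0,0,0.412],1],[[-0.107,-0.016,0.014],[0,0,0.412],1]]}}

```text
time_s: 1.4
tool_pos: [365.0, 323.6, 150.2]
ee_rot: [-179.9, 0.2, 82.6]
force: [-0.7, -0.7, 0.6]
gripper_width: 85.7
gripper_force: 0.0
```

```bash
python3 - <<'E'
from m import *
print(status.read_state()['tool_pos'],status.read_state()['ee_rot'],status.read_state()['time_s'])
c=cam('wrist'); save(c,'w1.png'); objs([cloud(c)])
E
```

```text
[364.97942841 323.59260484 150.18194556] [-179.94842498    0.18116278   82.55512685] 1.4
all c [365. 330.] size [42. 62.] ang 86 z 81.6 635
top c [365. 330.] size [42. 62.] ang 86 z 81.6 506
all c [434. 152.] size [46. 42.] ang 90 z 71.4 446
top c [434. 152.] size [46. 42.] ang 90 z 71.4 435
all c [534. 195.] size [70. 62.] ang 37 z 101.2 751
top c [536. 196.] size [30. 38.] ang 90 z 101.2 229
all c [731.   2.] size [70.  8.] ang 90 z 17.3 100
top c [731.   2.] size [70.  8.] ang 90 z 17.3 100
```

View pics/w1.png

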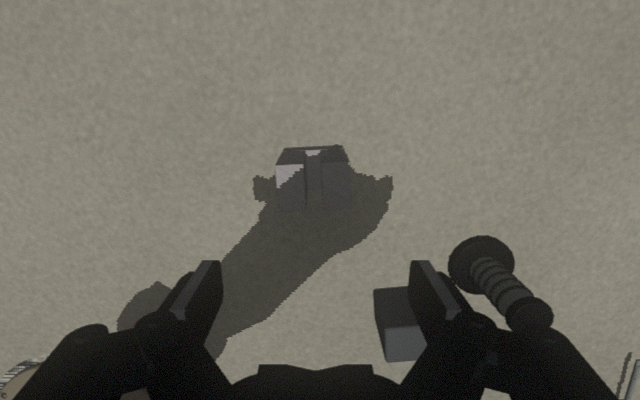

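Wrist view: the collimator (313,178) lies centred between the fingertips (215 and 415), so I go down to grasp it.

```bash
python3 -c "
from p import *
plan([[365,329.5,147,84.5],[365,329.5,33,84.5]])"
```

```text
tilt [-1.7998e+02  7.0000e-02  8.2920e+01] t 1.4
start [365.1 326.5 150.5  82.9]
   -> [365. 330. 147.  84.] shift m [np.float64(0.003), np.float64(-0.0005), np.float64(0.0035)] turnz -0.028
   -> [365. 330.  33.  84.] shift m [np.float64(0.0), np.float64(0.0), np.float64(0.114)] turnz -0.0
```

Emit:
{"name": "servo_tool", "arguments": {"steps": [[[0.0015,0,0.03],[0,0,-0.026],1],[[0.0015,0,0.06],[0,0,-0.026],1],[[0.0015,0,0.09],[0,0,-0.026],1],[[0.0015,0,0.117],[0,0,-0.026],1],[[0.0015,0,0.117],[0,0,-0.026],1]]}}

```text
time_s: 1.87
tool_pos: [363.5, 330.3, 29.7]
ee_rot: [-179.8, 0.2, 84.8]
force: [-0.5, -0.6, 0.1]
gripper_width: 85.6
gripper_force: 0.0
```

Emit:
{"name": "servo_tool", "arguments": {"steps": [[[0,0,0],[0,0,0],0.2],[[0,0,0],[0,0,0],-0.2],[[0,0,0],[0,0,0],-0.5],[[0,0,0],[0,0,0],-1],[[0,0,0],[0,0,0],-1]], "grip_force": 35}}

```text
time_s: 2.28
tool_pos: [365.3, 331.0, 35.1]
ee_rot: [179.9, -0.1, 84.6]
force: [-2.0, 0.2, 8.5]
gripper_width: 57.6
gripper_force: 38.3
```

Emit:
{"name": "servo_tool", "arguments": {"steps": [[[0,0,0],[0,0,0],-1],[[0,0,0],[0,0,0],-1],[[0,0,-0.002],[0,0,0],-1],[[0,0,-0.01],[0,0,0],-1],[[0,0,-0.02],[0,0,0],-1]]}}

```text
time_s: 2.7
tool_pos: [364.9, 329.7, 54.1]
ee_rot: [-180.0, 0.0, 84.6]
force: [0.7, -0.7, -4.3]
gripper_width: 57.5
gripper_force: 38.5
```

```bash
python3 - <<'E'
from p import *
from m import *
s=status.read_state(); print({k:np.round(s[k],2) for k in ['tool_pos','ee_rot','force','gripper_width','gripper_force','time_s']})
c=cam('scene'); objs([cloud(c)])
E
```

```text
{'tool_pos': array([364.88, 329.69,  54.11]), 'ee_rot': array([-1.7997e+02,  5.0000e-02,  8.4560e+01]), 'force': array([ 0.75, -0.66, -4.3 ]), 'gripper_width': np.float64(57.48), 'gripper_force': np.float64(38.49), 'time_s': np.float64(2.7)}
all c [369. 325.] size [43. 80.] ang 86 z 126.9 291
top c [370. 329.] size [23. 80.] ang 85 z 126.9 32
all c [ 380. -320.] size [44. 37.] ang 69 z 65.3 212
top c [ 376. -319.] size [20. 22.] ang 90 z 65.3 65
all c [423.  -7.] size [32. 32.] ang 90 z 56.6 135
top c [422.  -6.] size [30. 30.] ang 90 z 56.6 90
all c [ 444. -128.] size [41. 63.] ang 77 z 85.9 259
top c [ 444. -128.] size [ 9. 62.] ang 75 z 85.9 79
all c [447. 149.] size [48. 66.] ang 87 z 71.9 345
top c [447. 150.] size [64. 46.] ang 0 z 71.9 269
all c [620. 616.] size [261. 208.] ang 9 z 92.5 3749
top c [621. 617.] size [261. 204.] ang 9 z 92.5 3304
all c [539. 186.] size [67. 58.] ang 30 z 101.1 371
top c [537. 190.] size [36. 36.] ang 7 z 101.1 123
all c [ 594. -144.] size [92. 93.] ang 10 z 43.5 1208
top c [ 595. -143.] size [80. 83.] ang 9 z 43.5 1004
all c [730. -54.] size [142.  26.] ang 86 z 26.8 368
top c [726. -85.] size [80. 22.] ang 90 z 26.8 239
all c [856. 159.] size [304. 178.] ang 90 z 96.6 7122
top c [865. 159.] size [304. 160.] ang 90 z 96.6 6860
all c [850. 497.] size [102. 140.] ang 73 z 71.4 1357
top c [850. 498.] size [ 93. 100.] ang 73 z 71.4 819
all c [ 860. -199.] size [270.  91.] ang 86 z 77.0 3843
top c [ 860. -207.] size [234.  43.] ang 86 z 77.0 1542
all c [829. -78.] size [30. 10.] ang 84 z 9.9 47
top c [829. -78.] size [30. 10.] ang 84 z 9.9 47
```

```bash
python3 -c "
from p import *
plan([[365,329.5,165,84.5],[547,128,165,99.7],[547,128,60,99.7]],start=[365,329.5,54,84.5])"
```

```text
start [365.  329.5  54.   84.5]
   -> [365. 330. 165.  84.] shift m [np.float64(0.0), np.float64(0.0), np.float64(-0.111)] turnz -0.0
   -> [456. 229. 165.  92.] shift m [np.float64(-0.0916), np.float64(0.1002), np.float64(-0.0)] turnz -0.133
   -> [547. 128. 165. 100.] shift m [np.float64(-0.104), np.float64(0.0872), np.float64(-0.0)] turnz -0.133
   -> [547. 128.  60. 100.] shift m [np.float64(0.0), np.float64(0.0), np.float64(0.105)] turnz -0.0
```

Emit:
{"name": "servo_tool", "arguments": {"steps": [[[0,0,-0.025],[0,0,0],-1],[[0,0,-0.055],[0,0,0],-1],[[0,0,-0.085],[0,0,0],-1],[[0,0,-0.111],[0,0,0],-1],[[0,0,-0.111],[0,0,0],-1]]}}

```text
time_s: 3.17
tool_pos: [366.9, 331.3, 169.3]
ee_rot: [179.8, -0.3, 84.5]
force: [1.1, 0.3, -4.5]
gripper_width: 57.5
gripper_force: 40.5
```

Emit:
{"name": "servo_tool", "arguments": {"steps": [[[-0.015,0.016,0],[0,0,-0.02],-1],[[-0.035,0.038,0],[0,0,-0.05],-1],[[-0.056,0.061,0],[0,0,-0.08],-1],[[-0.076,0.083,0],[0,0,-0.11],-1],[[-0.0916,0.1,0],[0,0,-0.133],-1]]}}

```text
time_s: 3.58
tool_pos: [456.9, 227.1, 164.3]
ee_rot: [180.0, 0.0, 92.2]
force: [0.3, 0.2, -4.8]
gripper_width: 57.3
gripper_force: 40.4
```

Emit:
{"name": "servo_tool", "arguments": {"steps": [[[-0.025,0.021,0],[0,0,-0.033],-1],[[-0.05,0.042,0],[0,0,-0.066],-1],[[-0.075,0.063,0],[0,0,-0.1],-1],[[-0.095,0.08,0],[0,0,-0.12],-1],[[-0.104,0.087,0],[0,0,-0.133],-1]]}}

```text
time_s: 4.0
tool_pos: [549.1, 124.7, 164.2]
ee_rot: [179.9, 0.1, 99.6]
force: [0.6, -0.3, -4.3]
gripper_width: 57.5
gripper_force: 40.4
```

```bash
python3 - <<'E'
from p import *
from m import *
c=cam('wrist'); save(c,'w2.png'); objs([cloud(c)])
c=cam('side'); save(c,'s2.png')
plan([[547,128,60,99.7]])
E
```

```text
all c [422.  -4.] size [34. 34.] ang 90 z 56.4 241
top c [421.  -5.] size [32. 32.] ang 90 z 56.4 214
all c [446. 151.] size [44. 66.] ang 90 z 71.6 740
top c [446. 151.] size [44. 66.] ang 90 z 71.6 730
all c [ 446. -127.] size [11. 38.] ang 79 z 86.0 77
top c [ 446. -127.] size [10. 38.] ang 76 z 86.0 74
all c [537. 192.] size [70. 68.] ang 90 z 101.5 811
top c [537. 192.] size [38. 36.] ang 90 z 101.5 299
all c [ 590. -116.] size [93. 41.] ang 9 z 42.6 325
top c [ 588. -106.] size [79. 10.] ang 7 z 42.6 111
all c [732.   9.] size [56.  8.] ang 88 z 17.6 92
top c [732.   9.] size [56.  8.] ang 88 z 17.6 92
all c [790. 143.] size [105. 316.] ang 19 z 96.6 3514
top c [796.  96.] size [ 94. 237.] ang 26 z 96.6 2810
all c [897. -75.] size [18. 35.] ang 81 z 9.8 89
top c [897. -75.] size [18. 35.] ang 81 z 9.8 89
tilt [1.800e+02 7.000e-02 9.957e+01] t 4.1
start [547.9 125.8 164.1  99.6]
   -> [547. 128.  60. 100.] shift m [np.float64(0.0024), np.float64(-0.0005), np.float64(0.1041)] turnz -0.002
```

View pics/w2.png

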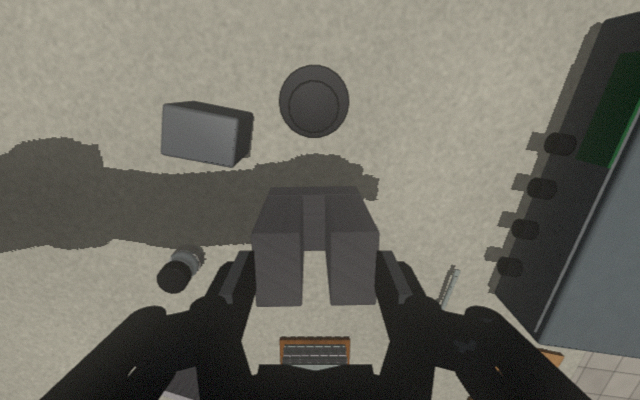

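The wrist view shows the held collimator (315,245) in line with the tube (314,100) and the pile (315,352). I lower and release it.

Emit:
{"name": "servo_tool", "arguments": {"steps": [[[0,0,0.025],[0,0,0],-1],[[0,0,0.05],[0,0,0],-1],[[0,0,0.075],[0,0,0],-1],[[0,0,0.1],[0,0,0],-1],[[0,0,0.113],[0,0,0],-1]]}}

```text
time_s: 4.52
tool_pos: [544.4, 129.6, 48.8]
ee_rot: [-179.8, -0.0, 99.9]
force: [-0.8, 0.5, -3.6]
gripper_width: 57.0
gripper_force: 40.3
```

Emit:
{"name": "servo_tool", "arguments": {"steps": [[[0,0,0.004],[0,0,0],-1],[[0,0,0.008],[0,0,0],-1],[[0,0,0.012],[0,0,0],-1],[[0,0,0.015],[0,0,0],-1],[[0,0,0.0165],[0,0,0],-1]]}}

```text
time_s: 4.93
tool_pos: [547.1, 129.1, 35.5]
ee_rot: [179.9, -0.0, 99.8]
force: [-2.5, -0.4, 5.5]
gripper_width: 57.2
gripper_force: 41.4
```

Emit:
{"name": "servo_tool", "arguments": {"steps": [[[0,0,0],[0,0,0],-1],[[0,0,0],[0,0,0],-1],[[0,0,0],[0,0,0],0.6],[[0,0,0],[0,0,0],1],[[0,0,0],[0,0,0],1]]}}

```text
time_s: 5.35
tool_pos: [547.4, 128.8, 35.6]
ee_rot: [179.9, -0.0, 99.8]
force: [-0.0, 0.4, 0.5]
gripper_width: 85.3
gripper_force: 0.0
```

Emit:
{"name": "servo_tool", "arguments": {"steps": [[[0,0,0],[0,0,0],1],[[0,0,-0.03],[0,0,0],1],[[0,0,-0.06],[0,0,0],1],[[0,0,-0.095],[0,0,0],1],[[0,0,-0.13],[0,0,0],1]]}}

```text
time_s: 5.77
tool_pos: [546.4, 128.5, 166.4]
ee_rot: [-180.0, 0.0, 99.8]
force: [0.6, 0.4, -0.4]
gripper_width: 85.7
gripper_force: 0.0
```

```bash
python3 - <<'E'
from p import *
from m import *
c=cam('wrist'); objs([cloud(c)])
print('scene'); objs([cloud(cam('scene'))])
plan([[446,150.5,150,90],[446,150.5,28,90]])
plan([[443,-129,150,77],[443,-129,45,77]])
E
```

```text
all c [419.   0.] size [34. 26.] ang 37 z 56.3 156
top c [416.  -1.] size [33. 19.] ang 56 z 56.3 125
all c [447. 151.] size [44. 64.] ang 90 z 71.5 737
top c [447. 151.] size [44. 64.] ang 90 z 71.5 731
all c [ 461. -120.] size [20. 29.] ang 77 z 31.1 122
top c [ 465. -129.] size [ 5. 17.] ang 81 z 31.1 15
all c [537. 192.] size [70. 68.] ang 90 z 101.4 814
top c [537. 192.] size [38. 36.] ang 90 z 101.4 301
all c [547. 128.] size [62. 41.] ang 10 z 81.6 636
top c [547. 128.] size [62. 41.] ang 10 z 81.6 502
all c [ 589. -115.] size [93. 40.] ang 9 z 42.4 303
top c [ 588. -104.] size [75.  7.] ang 9 z 42.4 85
all c [716. -90.] size [62.  6.] ang 83 z 22.8 72
top c [717. -86.] size [54.  6.] ang 86 z 22.8 56
all c [790. 143.] size [107. 316.] ang 19 z 96.7 3406
top c [801.  99.] size [ 85. 239.] ang 26 z 96.7 2688
all c [ 837. -144.] size [18. 21.] ang 6 z 9.5 63
top c [ 837. -144.] size [18. 21.] ang 6 z 9.5 63
scene
all c [ 380. -320.] size [44. 39.] ang 74 z 65.3 213
top c [ 376. -319.] size [21. 21.] ang 45 z 65.3 70
all c [423.  -7.] size [32. 32.] ang 90 z 56.8 139
top c [422. 
[... 1097 characters left out ...]
 [ 1.7951e+02 -8.0000e-02  9.9770e+01] t 5.9
start [549.8 129.2 170.3  99.8]
   -> [446. 150. 150.  90.] shift m [np.float64(0.0386), np.float64(-0.0987), np.float64(0.0203)] turnz 0.171
   -> [446. 150.  28.  90.] shift m [np.float64(0.0), np.float64(0.0), np.float64(0.122)] turnz -0.0
tilt [ 1.7951e+02 -8.0000e-02  9.9770e+01] t 5.9
start [549.8 129.2 170.3  99.8]
   -> [496.   0. 160.  88.] shift m [np.float64(-0.1182), np.float64(-0.0745), np.float64(0.0101)] turnz 0.199
   -> [ 443. -129.  150.   77.] shift m [np.float64(-0.1306), np.float64(-0.0497), np.float64(0.0101)] turnz 0.199
   -> [ 443. -129.   45.   77.] shift m [np.float64(-0.0), np.float64(0.0), np.float64(0.105)] turnz -0.0
```

Emit:
{"name": "servo_tool", "arguments": {"steps": [[[0.01,-0.024,0.004],[0,0,0.04],1],[[0.02,-0.048,0.008],[0,0,0.085],1],[[0.03,-0.072,0.012],[0,0,0.125],1],[[0.039,-0.0953,0.0155],[0,0,0.169],1],[[0.039,-0.0953,0.0155],[0,0,0.169],1]]}}

```text
time_s: 6.28
tool_pos: [440.7, 151.2, 148.5]
ee_rot: [-179.7, 0.0, 90.1]
force: [-1.4, 0.2, -1.2]
gripper_width: 85.2
gripper_force: 0.0
```

Emit:
{"name": "servo_tool", "arguments": {"steps": [[[0,0,0.015],[0,0,0],1],[[0,0,0.045],[0,0,0],1],[[0,0,0.075],[0,0,0],1],[[0,0,0.105],[0,0,0],1],[[0,0,0.122],[0,0,0],1]]}}

```text
time_s: 6.7
tool_pos: [446.0, 150.7, 25.1]
ee_rot: [-179.9, 0.0, 90.1]
force: [-1.0, 0.5, 0.4]
gripper_width: 85.3
gripper_force: 0.0
```

Emit:
{"name": "servo_tool", "arguments": {"steps": [[[0,0,0],[0,0,0],1],[[0,0,0],[0,0,0],0.3],[[0,0,0],[0,0,0],-0.2],[[0,0,0],[0,0,0],-1],[[0,0,0],[0,0,0],-1]]}}

```text
time_s: 7.12
tool_pos: [447.1, 151.3, 29.7]
ee_rot: [179.9, -0.1, 90.1]
force: [12.9, -5.3, 51.9]
gripper_width: 39.2
gripper_force: 26.0
```

Emit:
{"name": "servo_tool", "arguments": {"steps": [[[0,0,0],[0,0,0],-1],[[0,0,0],[0,0,0],-1],[[0,0,-0.02],[0,0,0],-1],[[0,0,-0.05],[0,0,0],-1],[[0,0,-0.08],[0,0,0],-1]]}}

```text
time_s: 7.53
tool_pos: [446.1, 150.9, 109.5]
ee_rot: [180.0, -0.0, 90.1]
force: [0.4, 0.7, 0.1]
gripper_width: -0.2
gripper_force: 0.0
```

```bash
python3 -c "
from p import *
plan([[446,150.5,140,90],[607,-220,140,99.7],[607,-220,45,99.7]])
plan([[446,150.5,140,90],[607,-220,140,99.7],[607,-220,45,99.7]],[446,150.5,108,90])"
```

```text
tilt [ 1.7998e+02 -2.0000e-02  9.0110e+01] t 7.5
start [446.1 150.9 109.5  90.1]
   -> [446. 150. 140.  90.] shift m [np.float64(-0.0004), np.float64(-0.0001), np.float64(-0.0305)] turnz 0.002
   -> [500.  27. 140.  93.] shift m [np.float64(-0.1235), np.float64(0.0537), np.float64(-0.0)] turnz -0.056
   -> [553. -96. 140.  96.] shift m [np.float64(-0.1263), np.float64(0.0466), np.float64(-0.0)] turnz -0.056
   -> [ 607. -220.  140.  100.] shift m [np.float64(-0.1288), np.float64(0.0394), np.float64(-0.0)] turnz -0.056
   -> [ 607. -220.   45.  100.] shift m [np.float64(0.0), np.float64(0.0), np.float64(0.095)] turnz -0.0
start [446.  150.5 108.   90. ]
   -> [446. 150. 140.  90.] shift m [np.float64(0.0), np.float64(0.0), np.float64(-0.032)] turnz -0.0
   -> [500.  27. 140.  93.] shift m [np.float64(-0.1235), np.float64(0.0537), np.float64(-0.0)] turnz -0.056
   -> [553. -96. 140.  96.] shift m [np.float64(-0.1263), np.float64(0.0466), np.float64(-0.0)] turnz -0.056
   -> [ 607. -220.  140.  100.] shift m [np.float64(-0.1288), np.float64(0.0394), np.float64(-0.0)] turnz -0.056
   -> [ 607. -220.   45.  100.] shift m [np.float64(0.0), np.float64(0.0), np.float64(0.095)] turnz -0.0
```

```bash
python3 - <<'E'
from m import *
c=cam('wrist'); save(c,'w3.png'); objs([cloud(c)])
c=cam('scene'); save(c,'sc3.png');print('scene'); objs([cloud(c)])
f=np.load('pics/side0.npz')['f']
a=cv2.resize(c['frame'][70:230,240:440],None,fx=3,fy=3)
cv2.imwrite('pics/sc3c.png',a[:,:,::-1])
E
```

```text
all c [445. 151.] size [44. 64.] ang 90 z 71.5 738
top c [445. 151.] size [44. 64.] ang 90 z 71.5 735
all c [532. 194.] size [70. 61.] ang 67 z 101.5 800
top c [536. 192.] size [38. 38.] ang 90 z 101.5 308
all c [546. 128.] size [62. 42.] ang 11 z 81.5 557
top c [546. 128.] size [62. 42.] ang 11 z 81.5 516
all c [731. -28.] size [125.  25.] ang 83 z 26.6 375
top c [726. -65.] size [44. 22.] ang 90 z 26.6 209
scene
all c [ 381. -320.] size [43. 36.] ang 73 z 65.5 211
top c [ 376. -319.] size [20. 22.] ang 90 z 65.5 70
all c [423.  -7.] size [32. 32.] ang 90 z 56.8 130
top c [422.  -6.] size [31. 29.] ang 82 z 56.8 90
all c [ 443. -128.] size [41. 63.] ang 75 z 86.3 255
top c [ 443. -128.] size [ 9. 62.] ang 76 z 86.3 75
all c [446. 150.] size [46. 66.] ang 90 z 71.8 335
top c [447. 150.] size [46. 64.] ang 90 z 71.8 265
all c [620. 618.] size [261. 209.] ang 9 z 92.7 3730
top c [620. 616.] size [260. 205.] ang 9 z 92.7 3297
all c [544. 189.] size [57. 57.] ang 30 z 101.7 258
top c [536. 192.] size [37. 35.] ang 45 z 101.7 112
all c [547. 127.] size [61. 44.] ang 10 z 81.6 321
top c [547. 126.] size [60. 41.] ang 10 z 81.6 219
all c [ 595. -144.] size [92. 92.] ang 10 z 43.6 1194
top c [ 594. -142.] size [80. 82.] ang 9 z 43.6 997
all c [729. -63.] size [124.  26.] ang 87 z 26.2 352
top c [728. -84.] size [79. 23.] ang 86 z 26.2 265
all c [856. 159.] size [304. 178.] ang 90 z 96.6 7132
top c [865. 160.] size [302. 160.] ang 90 z 96.6 6868
all c [849. 496.] size [104. 141.] ang 73 z 71.5 1380
top c [850. 498.] size [ 95. 100.] ang 73 z 71.5 830
all c [ 860. -199.] size [270.  91.] ang 86 z 76.9 3941
top c [ 859. -207.] size [235.  43.] ang 85 z 76.9 1565
```

View pics/sc3c.png

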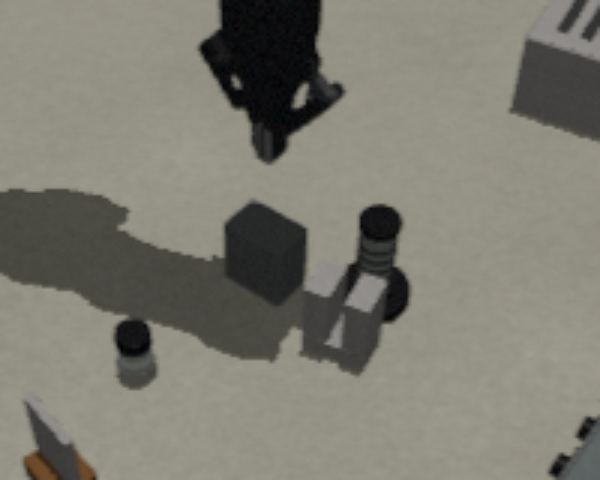

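View pics/w3.png

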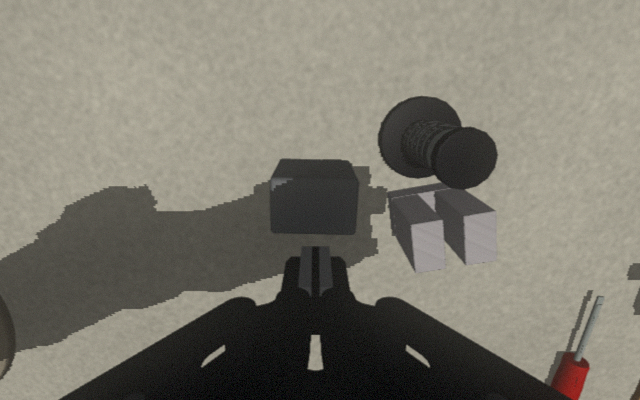

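The grasp failed: the brick (wrist view 313,205; crop 265,252) still stands where it was, centred between the fingers. I retry, closing slowly and watching.

Emit:
{"name": "servo_tool", "arguments": {"steps": [[[0,0,0],[0,0,0],1],[[0,0,0],[0,0,0],1],[[0,0,0],[0,0,0],1],[[0,0,0],[0,0,0],1],[[0,0,0],[0,0,0],1]]}}

```text
time_s: 8.05
tool_pos: [445.9, 150.7, 106.9]
ee_rot: [-179.9, 0.0, 90.1]
force: [-0.4, -0.5, 0.1]
gripper_width: 60.8
gripper_force: 0.0
```

Emit:
{"name": "servo_tool", "arguments": {"steps": [[[0,0,0.02],[0,0,0],1],[[0,0,0.04],[0,0,0],1],[[0,0,0.06],[0,0,0],1],[[0,0,0.075],[0,0,0],1],[[0,0,0.08],[0,0,0],1]]}}

```text
time_s: 8.47
tool_pos: [445.3, 150.3, 25.3]
ee_rot: [-179.8, 0.1, 90.1]
force: [-1.0, 0.0, 1.1]
gripper_width: 85.3
gripper_force: 0.0
```

Emit:
{"name": "servo_tool", "arguments": {"steps": [[[0,0,0],[0,0,0],1],[[0,0,0],[0,0,0],0.8],[[0,0,0],[0,0,0],0.7],[[0,0,0],[0,0,0],0.6],[[0,0,0],[0,0,0],0.6]]}}

```text
time_s: 8.88
tool_pos: [446.7, 151.2, 28.3]
ee_rot: [179.9, -0.0, 90.1]
force: [-0.7, -0.1, -0.6]
gripper_width: 68.7
gripper_force: 0.0
```

Emit:
{"name": "servo_tool", "arguments": {"steps": [[[0,0,0],[0,0,0],0.5],[[0,0,0],[0,0,0],0.48],[[0,0,0],[0,0,0],0.44],[[0,0,0],[0,0,0],0.4],[[0,0,0],[0,0,0],0.35]]}}

```text
time_s: 9.3
tool_pos: [446.3, 151.0, 27.6]
ee_rot: [180.0, -0.0, 90.1]
force: [0.2, -0.7, 0.2]
gripper_width: 57.6
gripper_force: 0.0
```

```bash
python3 - <<'E'
from m import *
c=cam('side'); b=cam('scene'); w=cam('wrist')
a=np.hstack([cv2.resize(x['frame'][r[0]:r[0]+130,r[1]:r[1]+130],(390,390)) for x,r in ((c,(100,215)),(b,(70,260)))])
cv2.imwrite('pics/g4.png',a[:,:,::-1])
E
```

```text
(no output)
```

View pics/g4.png

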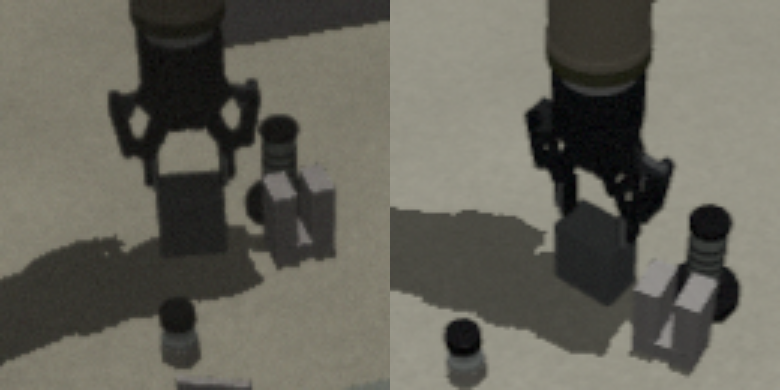

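```bash
python3 - <<'E'
from m import *
s=status.read_state(); print(s['joint_positions'].round(1),s['tool_pos'],s['gripper_width'])
for n,r in (('side',(100,215,0)),('scene',(70,260,390))):
    c=cam(n)
    for p in [(416,151,28),(476,151,28),(416,151,70),(476,151,70),(414,129,70),(478,129,70),(414,129,0),(478,129,0),(414,173,70),(478,173,70)]:
        q=c['R']@np.array(p)+c['t']; u=q[0]/q[2]*c['f']+c['cx'];v=q[1]/q[2]*c['f']+c['cy']
        print(n,p,'crop',round((u-r[1])*3+r[2]),round((v-r[0])*3))
c=cam('wrist');save(c,'w4.png')
X=cloud(c)
for v in range(140,330,10):
    print(v,[tuple(np.nan_to_num(X[v,u]).round().astype(int)) for u in (235,315,390)])
E
```

```text
[-31.7  34.2   8.8 132.5 -20.1  14.5  -4.8] [446.24472984 150.93978625  27.57934623] 57.89657612628998
side (416, 151, 28) crop 162 222
side (476, 151, 28) crop 224 216
side (416, 151, 70) crop 159 187
side (476, 151, 70) crop 222 181
side (414, 129, 70) crop 158 202
side (478, 129, 70) crop 227 195
side (414, 129, 0) crop 164 259
side (478, 129, 0) crop 230 252
side (414, 173, 70) crop 155 173
side (478, 173, 70) crop 222 167
scene (416, 151, 28) crop 570 243
scene (476, 151, 28) crop 623 272
scene (416, 151, 70) crop 570 210
scene (476, 151, 70) crop 624 239
scene (414, 129, 70) crop 553 223
scene (478, 129, 70) crop 611 255
scene (414, 129, 0) crop 555 277
scene (478, 129, 0) crop 610 308
scene (414, 173, 70) crop 583 195
scene (478, 173, 70) crop 641 226
140 [(np.int64(395), np.int64(201), np.int64(0)), (np.int64(446), np.int64(201), np.int64(0)), (np.int64(494), np.int64(201), np.int64(0))]
150 [(np.int64(395), np.int64(194), np.int64(0)), (np.int64(446), np.int64(195), np.int64(0)), (np.int64(495), np.int64(195), np.int64(0))]
160 [(np.int64(394), np.int64(188), np.int64(-1)), 
[... 1671 characters left out ...]
, np.int64(161), np.int64(99)), (np.int64(446), np.int64(142), np.int64(69)), (np.int64(476), np.int64(161), np.int64(99))]
290 [(np.int64(417), np.int64(162), np.int64(106)), (np.int64(446), np.int64(137), np.int64(70)), (np.int64(475), np.int64(158), np.int64(101))]
300 [(np.int64(417), np.int64(159), np.int64(108)), (np.int64(446), np.int64(131), np.int64(69)), (np.int64(475), np.int64(155), np.int64(103))]
310 [(np.int64(417), np.int64(155), np.int64(108)), (np.int64(447), np.int64(71), np.int64(-1)), (np.int64(475), np.int64(151), np.int64(104))]
320 [(np.int64(417), np.int64(150), np.int64(108)), (np.int64(447), np.int64(62), np.int64(0)), (np.int64(475), np.int64(148), np.int64(105))]
```

View pics/w4.png

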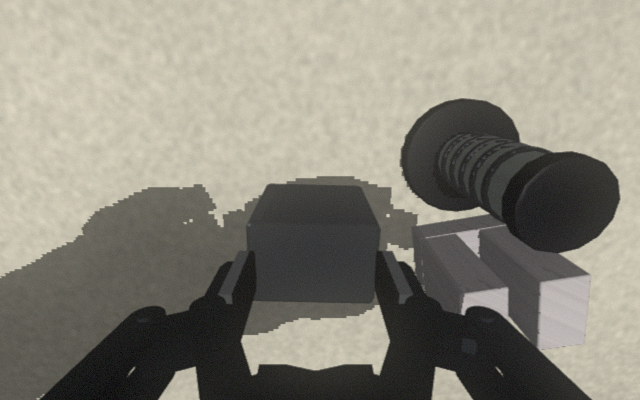

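Wrist view: the fingertips (250,255) and (380,255) overlap the brick's top edge at a width of 58 mm with no force. They seem to end near z≈70, not 28, so I lift and measure where the tips are relative to the reported TCP.

Emit:
{"name": "servo_tool", "arguments": {"steps": [[[0,0,-0.03],[0,0,0],0.35],[[0,0,-0.06],[0,0,0],0.35],[[0,0,-0.09],[0,0,0],0.35],[[0,0,-0.11],[0,0,0],0.35],[[0,0,-0.11],[0,0,0],0.35]]}}

```text
time_s: 10.02
tool_pos: [448.0, 151.5, 141.0]
ee_rot: [179.7, -0.2, 90.1]
force: [1.1, 0.6, 0.1]
gripper_width: 57.9
gripper_force: 0.0
```

```bash
python3 - <<'E'
from m import *
s=status.read_state(); print(s['tool_pos'],s['gripper_width'])
for n in ('side','scene','wrist'):
    c=cam(n); P=cloud(c).reshape(-1,3)
    P=P[(abs(P[:,0]-446)<70)&(abs(P[:,1]-151)<60)&(P[:,2]>78)]
    print(n,len(P)); 
    for z in range(80,260,10):
        q=P[(P[:,2]>=z)&(P[:,2]<z+10)]
        if len(q): print(z,len(q),np.percentile(q,[2,98],axis=0)[:,:2].round().tolist())
E
```

```text
[447.95901157 151.53410293 140.96902066] 57.873011907543955
side 4413
80 4 [[513.0, 117.0], [515.0, 142.0]]
90 1 [[516.0, 194.0], [516.0, 194.0]]
180 6 [[412.0, 141.0], [486.0, 149.0]]
190 29 [[404.0, 138.0], [486.0, 149.0]]
200 35 [[405.0, 137.0], [487.0, 160.0]]
210 35 [[405.0, 138.0], [487.0, 155.0]]
220 42 [[395.0, 139.0], [496.0, 154.0]]
230 104 [[387.0, 137.0], [505.0, 163.0]]
240 89 [[386.0, 134.0], [506.0, 163.0]]
250 123 [[384.0, 133.0], [508.0, 162.0]]
scene 4307
80 1 [[515.0, 140.0], [515.0, 140.0]]
180 27 [[410.0, 139.0], [487.0, 162.0]]
190 56 [[408.0, 139.0], [490.0, 161.0]]
200 61 [[406.0, 138.0], [491.0, 159.0]]
210 54 [[406.0, 139.0], [490.0, 158.0]]
220 59 [[396.0, 137.0], [501.0, 160.0]]
230 147 [[388.0, 137.0], [508.0, 161.0]]
240 121 [[386.0, 134.0], [510.0, 163.0]]
250 175 [[386.0, 133.0], [511.0, 165.0]]
wrist 36344
80 16 [[514.0, 130.0], [516.0, 141.0]]
180 488 [[408.0, 141.0], [486.0, 162.0]]
190 1078 [[405.0, 141.0], [488.0, 162.0]]
200 1322 [[405.0, 141.0], [488.0, 162.0]]
210 1731 [[407.0, 141.0], [487.0, 162.0]]
220 1987 [[391.0, 156.0], [502.0, 165.0]]
230 8967 [[387.0, 141.0], [506.0, 164.0]]
240 5527 [[385.0, 142.0], [508.0, 168.0]]
250 11310 [[384.0, 157.0], [509.0, 169.0]]
```

The real fingertips are about 41 mm above the reported TCP (182 against 141 at this opening). I allow for that and descend to a reported z of about -12.

Emit:
{"name": "servo_tool", "arguments": {"steps": [[[0,0,0],[0,0,0],1],[[0,0,0.01],[0,0,0],1],[[0,0,0.03],[0,0,0],1],[[0,0,0.06],[0,0,0],1],[[0,0,0.08],[0,0,0],1]]}}

```text
time_s: 10.58
tool_pos: [445.4, 150.6, 55.1]
ee_rot: [-179.9, 0.1, 90.1]
force: [-0.5, 0.3, -1.0]
gripper_width: 85.2
gripper_force: 0.0
```

Emit:
{"name": "servo_tool", "arguments": {"steps": [[[0,0,0.015],[0,0,0],1],[[0,0,0.03],[0,0,0],1],[[0,0,0.045],[0,0,0],1],[[0,0,0.058],[0,0,0],1],[[0,0,0.07],[0,0,0],1]]}}

```text
time_s: 11.0
tool_pos: [445.3, 150.4, -14.5]
ee_rot: [-179.9, 0.1, 90.1]
force: [-0.2, -0.4, 0.6]
gripper_width: 85.4
gripper_force: 0.0
```

Emit:
{"name": "servo_tool", "arguments": {"steps": [[[0,0,0],[0,0,0],1],[[0,0,0],[0,0,0],0.7],[[0,0,0],[0,0,0],0.4],[[0,0,0],[0,0,0],0.2],[[0,0,0],[0,0,0],0]]}}

```text
time_s: 11.42
tool_pos: [446.4, 151.0, -12.0]
ee_rot: [180.0, -0.0, 90.1]
force: [0.0, 0.3, -2.4]
gripper_width: 63.8
gripper_force: 39.1
```

Emit:
{"name": "servo_tool", "arguments": {"steps": [[[0,0,0],[0,0,0],-0.5],[[0,0,0],[0,0,0],-1],[[0,0,-0.003],[0,0,0],-1],[[0,0,-0.01],[0,0,0],-1],[[0,0,-0.03],[0,0,0],-1]]}}

```text
time_s: 11.83
tool_pos: [445.4, 150.6, 16.9]
ee_rot: [-179.8, 0.1, 90.1]
force: [0.5, 0.1, -2.9]
gripper_width: 64.0
gripper_force: 39.6
```

```bash
python3 - <<'E'
from m import *
s=status.read_state(); print(s['tool_pos'],s['gripper_width'])
for n in ('side','scene'):
    P=cloud(cam(n)).reshape(-1,3)
    P=P[(abs(P[:,0]-446)<22)&(abs(P[:,1]-151)<30)&(P[:,2]<120)&(P[:,2]>20)]
    print(n,np.percentile(P,[1,50,95],axis=0).round())
E
```

```text
[445.40448716 150.56552781  16.86148259] 64.00463819017159
side [[424. 125.  31.]
 [446. 132.  82.]
 [466. 167. 101.]]
scene [[425. 127.  35.]
 [445. 130.  90.]
 [466. 157. 104.]]
```

```bash
python3 -c "
from p import *
plan([[446,150.5,118,90],[607,-220,118,99.6],[607,-220,-10,99.6]],[446.3,150.7,18,90.1])"
```

```text
start [446.3 150.7  18.   90.1]
   -> [446. 150. 118.  90.] shift m [np.float64(-0.0002), np.float64(-0.0003), np.float64(-0.1)] turnz 0.002
   -> [500.  27. 118.  93.] shift m [np.float64(-0.1235), np.float64(0.0537), np.float64(-0.0)] turnz -0.056
   -> [553. -96. 118.  96.] shift m [np.float64(-0.1263), np.float64(0.0467), np.float64(-0.0)] turnz -0.056
   -> [ 607. -220.  118.  100.] shift m [np.float64(-0.1287), np.float64(0.0396), np.float64(-0.0)] turnz -0.056
   -> [ 607. -220.  -10.  100.] shift m [np.float64(0.0), np.float64(0.0), np.float64(0.128)] turnz 0.0
```

Emit:
{"name": "servo_tool", "arguments": {"steps": [[[0,0,-0.025],[0,0,0],-1],[[0,0,-0.05],[0,0,0],-1],[[0,0,-0.075],[0,0,0],-1],[[0,0,-0.1],[0,0,0],-1],[[0,0,-0.1],[0,0,0],-1]]}}

```text
time_s: 12.35
tool_pos: [447.9, 151.5, 121.0]
ee_rot: [179.7, -0.1, 90.1]
force: [1.4, -0.6, -1.3]
gripper_width: 63.4
gripper_force: 41.1
```

Emit:
{"name": "servo_tool", "arguments": {"steps": [[[-0.02,0.009,0],[0,0,-0.01],-1],[[-0.045,0.02,0],[0,0,-0.02],-1],[[-0.07,0.03,0],[0,0,-0.033],-1],[[-0.097,0.042,0],[0,0,-0.045],-1],[[-0.1235,0.0537,0],[0,0,-0.056],-1]]}}

```text
time_s: 12.77
tool_pos: [500.2, 26.6, 116.8]
ee_rot: [-180.0, -0.0, 93.4]
force: [0.8, 0.5, -3.2]
gripper_width: 63.6
gripper_force: 41.0
```

Emit:
{"name": "servo_tool", "arguments": {"steps": [[[-0.025,0.009,0],[0,0,-0.011],-1],[[-0.05,0.0185,0],[0,0,-0.022],-1],[[-0.075,0.028,0],[0,0,-0.033],-1],[[-0.1,0.037,0],[0,0,-0.045],-1],[[-0.1263,0.0467,0],[0,0,-0.056],-1]]}}

```text
time_s: 13.18
tool_pos: [554.0, -96.6, 116.4]
ee_rot: [-179.9, -0.0, 96.6]
force: [0.9, -0.4, -2.9]
gripper_width: 63.5
gripper_force: 41.0
```

Emit:
{"name": "servo_tool", "arguments": {"steps": [[[-0.027,0.008,0],[0,0,-0.011],-1],[[-0.055,0.017,0],[0,0,-0.022],-1],[[-0.085,0.026,0],[0,0,-0.033],-1],[[-0.11,0.034,0],[0,0,-0.045],-1],[[-0.1287,0.0396,0],[0,0,-0.056],-1]]}}

```text
time_s: 13.6
tool_pos: [608.4, -221.8, 116.3]
ee_rot: [-180.0, 0.0, 99.7]
force: [0.9, -0.5, -3.0]
gripper_width: 63.5
gripper_force: 41.0
```

Emit:
{"name": "servo_tool", "arguments": {"steps": [[[0,0,0],[0,0,0],-1],[[0,0,0.02],[0,0,0],-1],[[0,0,0.045],[0,0,0],-1],[[0,0,0.07],[0,0,0],-1],[[0,0,0.08],[0,0,0],-1]]}}

```text
time_s: 14.02
tool_pos: [605.9, -217.6, 33.6]
ee_rot: [-179.8, -0.2, 99.8]
force: [0.3, 1.2, -2.2]
gripper_width: 63.7
gripper_force: 40.8
```

```bash
python3 - <<'E'
from p import *
from m import *
c=cam('wrist'); objs([cloud(c)])
plan([[607,-220,-10,99.6]])
E
```

```text
all c [ 392. -319.] size [38. 15.] ang 84 z 11.2 117
top c [ 392. -319.] size [38. 15.] ang 84 z 11.2 117
all c [ 447. -128.] size [42. 56.] ang 75 z 78.3 279
top c [ 472. -133.] size [ 7. 11.] ang 11 z 78.3 17
all c [ 607. -217.] size [130.  47.] ang 9 z 130.0 877
top c [ 606. -213.] size [129.  23.] ang 7 z 130.0 119
all c [ 594. -143.] size [80. 82.] ang 10 z 43.4 1624
top c [ 594. -143.] size [80. 82.] ang 10 z 43.4 1624
all c [725. -97.] size [56. 24.] ang 90 z 27.2 335
top c [726. -97.] size [56. 22.] ang 90 z 27.2 301
all c [ 836. -249.] size [165.  52.] ang 86 z 50.5 1104
top c [ 822. -283.] size [44. 18.] ang 90 z 50.5 105
tilt [-179.69   -0.19   99.77] t 14.1
start [ 605.5 -217.6   33.1   99.8]
   -> [ 607. -220.  -10.  100.] shift m [np.float64(-0.0026), np.float64(0.001), np.float64(0.0431)] turnz 0.003
```

Emit:
{"name": "servo_tool", "arguments": {"steps": [[[0,0,0.01],[0,0,0],-1],[[0,0,0.02],[0,0,0],-1],[[0,0,0.03],[0,0,0],-1],[[0,0,0.036],[0,0,0],-1],[[0,0,0.04],[0,0,0],-1]]}}

```text
time_s: 14.48
tool_pos: [608.1, -219.0, -3.0]
ee_rot: [-180.0, -0.0, 99.7]
force: [-0.4, 0.6, -2.6]
gripper_width: 63.6
gripper_force: 40.9
```

Emit:
{"name": "servo_tool", "arguments": {"steps": [[[0,0,0.002],[0,0,0],-1],[[0,0,0.004],[0,0,0],-1],[[0,0,0.006],[0,0,0],-1],[[0,0,0.008],[0,0,0],-1],[[0,0,0.009],[0,0,0],-1]]}}

```text
time_s: 14.9
tool_pos: [608.3, -219.2, -11.4]
ee_rot: [180.0, 0.0, 99.7]
force: [0.5, 0.3, -2.6]
gripper_width: 63.7
gripper_force: 40.9
```

Emit:
{"name": "servo_tool", "arguments": {"steps": [[[0,0,0],[0,0,0],-1],[[0,0,0],[0,0,0],-1],[[0,0,0],[0,0,0],0.7],[[0,0,0],[0,0,0],1],[[0,0,0],[0,0,0],1]]}}

```text
time_s: 15.32
tool_pos: [608.5, -219.3, -11.0]
ee_rot: [180.0, 0.0, 99.7]
force: [-0.7, 0.5, 0.4]
gripper_width: 85.4
gripper_force: 0.0
```

Emit:
{"name": "servo_tool", "arguments": {"steps": [[[0,0,0],[0,0,0],1],[[0,0,-0.02],[0,0,0],1],[[0,0,-0.05],[0,0,0],1],[[0,0,-0.085],[0,0,0],1],[[0,0,-0.12],[0,0,0],1]]}}

```text
time_s: 15.73
tool_pos: [607.7, -219.1, 109.6]
ee_rot: [-179.9, -0.0, 99.7]
force: [0.2, 0.9, -0.2]
gripper_width: 85.6
gripper_force: 0.0
```

```bash
python3 - <<'E'
from p import *
from m import *
objs([cloud(cam('wrist'))])
plan([[443.5,-128,110,76.5]])
plan([[443.5,-128,110,76.5],[443.5,-128,0,76.5]],[607,-220,109,99.7])
E
```

```text
all c [ 379. -316.] size [42. 44.] ang 42 z 65.0 331
top c [ 377. -318.] size [22. 20.] ang 90 z 65.0 102
all c [ 444. -127.] size [41. 62.] ang 76 z 86.5 502
top c [ 444. -127.] size [10. 62.] ang 75 z 86.5 142
all c [ 594. -142.] size [94. 92.] ang 10 z 43.3 1804
top c [ 594. -143.] size [80. 81.] ang 10 z 43.3 1613
all c [ 609. -218.] size [66. 45.] ang 9 z 71.6 735
top c [ 609. -218.] size [66. 45.] ang 9 z 71.6 731
all c [726. -88.] size [74. 26.] ang 90 z 27.1 468
top c [726. -89.] size [73. 24.] ang 86 z 27.1 391
all c [ 846. -199.] size [271.  67.] ang 87 z 74.1 2842
top c [ 854. -246.] size [146.  38.] ang 90 z 74.1 839
all c [ 849. -422.] size [35. 18.] ang 8 z 18.6 112
top c [ 849. -422.] size [35. 18.] ang 8 z 18.6 112
tilt [179.58   0.2   99.7 ] t 15.8
start [ 611.  -220.6  116.8   99.7]
   -> [ 527. -174.  113.   88.] shift m [np.float64(0.0598), np.float64(-0.0748), np.float64(0.0034)] turnz 0.202
   -> [ 444. -128.  110.   76.] shift m [np.float64(0.0435), np.float64(-0.0853), np.float64(0.0034)] turnz 0.202
start [ 607.  -220.   109.    99.7]
   -> [ 525. -174.  110.   88.] shift m [np.float64(0.0591), np.float64(-0.0728), np.float64(-0.0005)] turnz 0.202
   -> [ 444. -128.  110.   76.] shift m [np.float64(0.0433), np.float64(-0.0832), np.float64(-0.0005)] turnz 0.202
   -> [ 444. -128.    0.   76.] shift m [np.float64(0.0), np.float64(0.0), np.float64(0.11)] turnz -0.0
```

Emit:
{"name": "servo_tool", "arguments": {"steps": [[[0.015,-0.018,0],[0,0,0.05],1],[[0.03,-0.036,0],[0,0,0.1],1],[[0.045,-0.055,0],[0,0,0.15],1],[[0.059,-0.0728,-0.0005],[0,0,0.202],1],[[0.059,-0.0728,-0.0005],[0,0,0.202],1]]}}

```text
time_s: 16.2
tool_pos: [522.1, -171.1, 109.0]
ee_rot: [-179.8, -0.1, 88.0]
force: [-0.5, 1.0, -0.6]
gripper_width: 85.5
gripper_force: 0.0
```

Emit:
{"name": "servo_tool", "arguments": {"steps": [[[0.011,-0.021,0],[0,0,0.05],1],[[0.022,-0.042,0],[0,0,0.1],1],[[0.033,-0.063,0],[0,0,0.15],1],[[0.0433,-0.0832,-0.0005],[0,0,0.202],1],[[0.0433,-0.0832,-0.0005],[0,0,0.202],1]]}}

```text
time_s: 16.62
tool_pos: [440.6, -125.6, 109.5]
ee_rot: [-179.8, -0.0, 76.5]
force: [-1.6, 0.1, -0.4]
gripper_width: 85.4
gripper_force: 0.0
```

Emit:
{"name": "servo_tool", "arguments": {"steps": [[[0,0,0],[0,0,0],1],[[0,0,0.03],[0,0,0],1],[[0,0,0.06],[0,0,0],1],[[0,0,0.09],[0,0,0],1],[[0,0,0.112],[0,0,0],1]]}}

```text
time_s: 17.03
tool_pos: [446.4, -127.9, -4.4]
ee_rot: [179.9, -0.0, 76.7]
force: [-0.1, -0.1, -0.5]
gripper_width: 85.6
gripper_force: 0.0
```

Emit:
{"name": "servo_tool", "arguments": {"steps": [[[0,0,0],[0,0,0],1],[[0,0,0],[0,0,0],0.7],[[0,0,0],[0,0,0],0.4],[[0,0,0],[0,0,0],0.2],[[0,0,0],[0,0,0],0]], "grip_force": 30}}

```text
time_s: 17.45
tool_pos: [445.7, -127.6, -1.1]
ee_rot: [179.9, 0.0, 76.6]
force: [0.5, 0.3, -1.3]
gripper_width: 59.4
gripper_force: 32.8
```

Emit:
{"name": "servo_tool", "arguments": {"steps": [[[0,0,0],[0,0,0],-0.5],[[0,0,0],[0,0,0],-1],[[0,0,-0.003],[0,0,0],-1],[[0,0,-0.01],[0,0,0],-1],[[0,0,-0.03],[0,0,0],-1]]}}

```text
time_s: 17.87
tool_pos: [443.8, -127.2, 27.0]
ee_rot: [-179.8, 0.0, 76.6]
force: [0.0, -0.3, -0.9]
gripper_width: 59.7
gripper_force: 33.2
```

```bash
python3 - <<'E'
from p import *
from m import *
plan([])
P=cloud(cam('side')).reshape(-1,3)
P=P[(abs(P[:,0]-443)<22)&(abs(P[:,1]+128)<25)&(P[:,2]<125)&(P[:,2]>8)]
print(np.percentile(P,[1,50,95],axis=0).round())
plan([[443.5,-128,85,76.5],[570,-3,100,99.6],[570,-3,-2,99.6]],[443.5,-128,28,76.5])
E
```

```text
tilt [-179.84    0.     76.6 ] t 17.9
start [ 443.8 -127.2   27.    76.6]
[[ 421. -151.   30.]
 [ 443. -132.   69.]
 [ 462. -124.  113.]]
start [ 443.5 -128.    28.    76.5]
   -> [ 444. -128.   85.   76.] shift m [np.float64(0.0), np.float64(0.0), np.float64(-0.057)] turnz -0.0
   -> [507. -66.  92.  88.] shift m [np.float64(0.0755), np.float64(0.0469), np.float64(-0.0075)] turnz -0.202
   -> [570.  -3. 100. 100.] shift m [np.float64(0.0646), np.float64(0.0611), np.float64(-0.0075)] turnz -0.202
   -> [570.  -3.  -2. 100.] shift m [np.float64(0.0), np.float64(0.0), np.float64(0.102)] turnz -0.0
```

Emit:
{"name": "servo_tool", "arguments": {"steps": [[[0,0,-0.02],[0,0,0],-1],[[0,0,-0.04],[0,0,0],-1],[[0,0,-0.057],[0,0,0],-1],[[0,0,-0.057],[0,0,0],-1],[[0,0,-0.057],[0,0,0],-1]]}}

```text
time_s: 18.33
tool_pos: [445.3, -127.2, 85.5]
ee_rot: [179.9, -0.0, 76.6]
force: [0.2, -0.1, -2.6]
gripper_width: 59.6
gripper_force: 33.8
```

Emit:
{"name": "servo_tool", "arguments": {"steps": [[[0.015,0.009,-0.0015],[0,0,-0.04],-1],[[0.03,0.018,-0.003],[0,0,-0.08],-1],[[0.045,0.028,-0.0045],[0,0,-0.12],-1],[[0.06,0.037,-0.006],[0,0,-0.16],-1],[[0.0755,0.047,-0.0075],[0,0,-0.202],-1]]}}

```text
time_s: 18.75
tool_pos: [507.9, -64.0, 91.3]
ee_rot: [-179.9, -0.0, 88.3]
force: [0.1, -0.3, -1.7]
gripper_width: 59.6
gripper_force: 33.7
```

Emit:
{"name": "servo_tool", "arguments": {"steps": [[[0.015,0.014,-0.0015],[0,0,-0.045],-1],[[0.03,0.028,-0.003],[0,0,-0.09],-1],[[0.045,0.042,-0.0045],[0,0,-0.135],-1],[[0.0646,0.061,-0.0075],[0,0,-0.202],-1],[[0.0646,0.061,-0.0075],[0,0,-0.202],-1]]}}

```text
time_s: 19.17
tool_pos: [574.9, 2.7, 99.1]
ee_rot: [179.8, -0.1, 100.3]
force: [1.3, 0.2, -2.3]
gripper_width: 59.8
gripper_force: 33.7
```

Emit:
{"name": "servo_tool", "arguments": {"steps": [[[0,0,0],[0,0,0],-1],[[0,0,0.02],[0,0,0],-1],[[0,0,0.045],[0,0,0],-1],[[0,0,0.07],[0,0,0],-1],[[0,0,0.09],[0,0,0],-1]]}}

```text
time_s: 19.58
tool_pos: [569.4, -2.9, 7.7]
ee_rot: [-179.9, 0.0, 99.7]
force: [0.1, 0.0, -2.4]
gripper_width: 59.4
gripper_force: 33.8
```

Emit:
{"name": "servo_tool", "arguments": {"steps": [[[0,0,0],[0,0,0],-1],[[0,0,0.003],[0,0,0],-1],[[0,0,0.006],[0,0,0],-1],[[0,0,0.009],[0,0,0],-1],[[0,0,0.011],[0,0,0],-1]]}}

```text
time_s: 20.0
tool_pos: [571.5, -2.3, -0.7]
ee_rot: [179.9, 0.0, 99.7]
force: [-0.7, -0.5, -1.3]
gripper_width: 59.4
gripper_force: 33.6
```

Emit:
{"name": "servo_tool", "arguments": {"steps": [[[0,0,0],[0,0,0],-1],[[0,0,0],[0,0,0],-1],[[0,0,0],[0,0,0],0.7],[[0,0,0],[0,0,0],1],[[0,0,0],[0,0,0],1]]}}

```text
time_s: 20.42
tool_pos: [571.2, -2.2, -1.1]
ee_rot: [180.0, 0.0, 99.7]
force: [0.0, 0.1, 0.1]
gripper_width: 85.1
gripper_force: 0.0
```

Emit:
{"name": "servo_tool", "arguments": {"steps": [[[0,0,0],[0,0,0],1],[[0,0,-0.02],[0,0,0],1],[[0,0,-0.05],[0,0,0],1],[[0,0,-0.085],[0,0,0],1],[[0,0,-0.12],[0,0,0],1]]}}

```text
time_s: 20.83
tool_pos: [570.3, -2.4, 119.6]
ee_rot: [-179.9, 0.0, 99.7]
force: [0.7, -0.1, 0.3]
gripper_width: 85.6
gripper_force: 0.0
```

```bash
python3 - <<'E'
from p import *
from m import *
objs([cloud(cam('wrist'))])
c=cam('scene'); save(c,'sc5.png'); print('scene'); objs([cloud(c)])
plan([[377.5,-318.5,105,70]])
E
```

```text
all c [423.  -4.] size [34. 33.] ang 63 z 56.6 242
top c [422.  -5.] size [31. 32.] ang 63 z 56.6 215
all c [547. 124.] size [62. 35.] ang 10 z 81.8 391
top c [549. 117.] size [62. 22.] ang 9 z 81.8 269
all c [570.   6.] size [61. 26.] ang 9 z 86.3 361
top c [571.  -2.] size [61. 10.] ang 9 z 86.3 149
all c [ 594. -140.] size [93. 92.] ang 9 z 43.1 1892
top c [ 594. -142.] size [80. 82.] ang 9 z 43.1 1612
all c [ 605. -197.] size [61.  4.] ang 9 z 34.5 57
top c [ 604. -197.] size [59.  4.] ang 9 z 34.5 49
all c [729. -27.] size [124.  25.] ang 87 z 26.5 365
top c [728. -66.] size [22. 46.] ang 0 z 26.5 197
all c [778.  95.] size [ 33. 175.] ang 5 z 96.0 582
top c [787.  28.] size [15. 45.] ang 20 z 96.0 96
all c [ 828. -228.] size [30. 18.] ang 0 z 9.6 102
top c [ 828. -228.] size [30. 18.] ang 0 z 9.6 102
all c [ 867. -103.] size [77. 93.] ang 86 z 77.6 1206
top c [ 865. -116.] size [52. 41.] ang 85 z 77.6 367
scene
all c [ 380. -320.] size [43. 37.] ang 77 z 65.2 208
top c [ 377. -319.] size [20. 21.] ang 45 z 65.2 62
all c [422.  -7.] size [32. 34.] ang 90 z 56.7 136
top c [420.  
[... 908 characters left out ...]
73 z 71.4 1384
top c [850. 498.] size [ 95. 100.] ang 74 z 71.4 824
all c [ 860. -199.] size [270.  91.] ang 86 z 76.9 3838
top c [ 859. -208.] size [236.  43.] ang 85 z 76.9 1552
all c [828. -82.] size [35. 10.] ang 80 z 9.3 40
top c [828. -82.] size [35. 10.] ang 80 z 9.3 40
tilt [1.7954e+02 4.0000e-02 9.9720e+01] t 20.9
start [573.8  -2.5 123.6  99.7]
   -> [ 508. -108.  117.   90.] shift m [np.float64(-0.0928), np.float64(-0.0823), np.float64(0.0062)] turnz 0.173
   -> [ 443. -213.  111.   80.] shift m [np.float64(-0.1056), np.float64(-0.0651), np.float64(0.0062)] turnz 0.173
   -> [ 378. -318.  105.   70.] shift m [np.float64(-0.1152), np.float64(-0.046), np.float64(0.0062)] turnz 0.173
```

View pics/sc5.png

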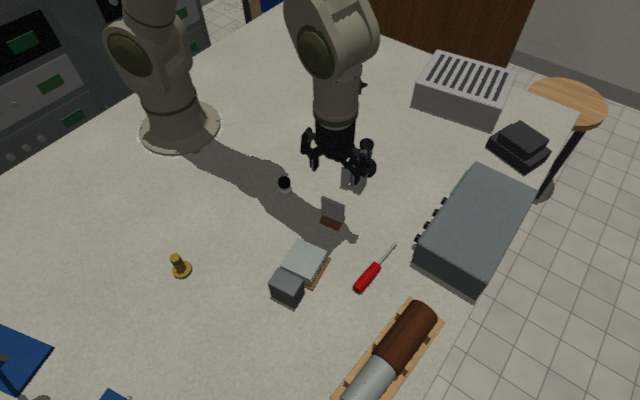

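All three stand in line: collimator at about (352,180), absorber (332,210), shield (287,288), next to the pile (304,263). Now the source at (180,266).

Emit:
{"name": "servo_tool", "arguments": {"steps": [[[-0.02,-0.018,0],[0,0,0.035],1],[[-0.045,-0.04,0],[0,0,0.08],1],[[-0.07,-0.062,0],[0,0,0.13],1],[[-0.092,-0.081,0],[0,0,0.173],1],[[-0.092,-0.081,0],[0,0,0.173],1]]}}

```text
time_s: 21.35
tool_pos: [502.9, -111.7, 118.7]
ee_rot: [-179.9, 0.1, 89.3]
force: [-1.5, -0.2, -0.6]
gripper_width: 84.9
gripper_force: 0.0
```

Emit:
{"name": "servo_tool", "arguments": {"steps": [[[-0.025,-0.015,0],[0,0,0.04],1],[[-0.05,-0.03,0],[0,0,0.08],1],[[-0.08,-0.049,0],[0,0,0.13],1],[[-0.1056,-0.0645,0],[0,0,0.173],1],[[-0.1056,-0.0645,0],[0,0,0.173],1]]}}

```text
time_s: 21.77
tool_pos: [438.5, -216.6, 118.7]
ee_rot: [-180.0, 0.1, 79.4]
force: [-1.3, 0.2, 0.8]
gripper_width: 85.6
gripper_force: 0.0
```

Emit:
{"name": "servo_tool", "arguments": {"steps": [[[-0.025,-0.01,0],[0,0,0.04],1],[[-0.055,-0.022,0],[0,0,0.08],1],[[-0.085,-0.034,0],[0,0,0.13],1],[[-0.115,-0.0455,0],[0,0,0.173],1],[[-0.115,-0.0455,0],[0,0,0.173],1]]}}

```text
time_s: 22.18
tool_pos: [374.1, -322.1, 118.9]
ee_rot: [180.0, 0.2, 69.5]
force: [-0.5, -0.4, -0.4]
gripper_width: 85.4
gripper_force: 0.0
```

Emit:
{"name": "servo_tool", "arguments": {"steps": [[[0,0,0],[0,0,0],1],[[0,0,0],[0,0,0],1],[[0,0,0],[0,0,0],0.6],[[0,0,0],[0,0,0],0.2],[[0,0,0],[0,0,0],-0.1]]}}

```text
time_s: 22.6
tool_pos: [377.6, -316.3, 118.5]
ee_rot: [-180.0, -0.0, 70.1]
force: [0.1, -0.4, 0.1]
gripper_width: 51.6
gripper_force: 0.0
```

```bash
python3 - <<'E'
from p import *
from m import *
c=cam('wrist'); save(c,'w6.png'); X=cloud(c); objs([X])
P=X.reshape(-1,3); s=status.read_state(); t=s['tool_pos']; print(s['gripper_width'])
P=P[(np.hypot(P[:,0]-t[0],P[:,1]-t[1])<60)&(P[:,2]>100)]; print('tip z',np.percentile(P[:,2],[0,.5]),'tcp',t)
plan([[376.5,-318.5,105,70]])
E
```

```text
all c [ 378. -316.] size [39. 44.] ang 69 z 65.1 323
top c [ 376. -319.] size [20. 22.] ang 90 z 65.1 103
43.965413956553576
tip z [159.6050824  165.22151501] tcp [ 377.49046682 -316.47726918  118.53167582]
tilt [-1.800e+02 -1.000e-02  7.011e+01] t 22.6
start [ 377.5 -316.5  118.5   70.1]
   -> [ 376. -318.  105.   70.] shift m [np.float64(-0.0022), np.float64(-0.0002), np.float64(0.0135)] turnz 0.002
```

View pics/w6.png

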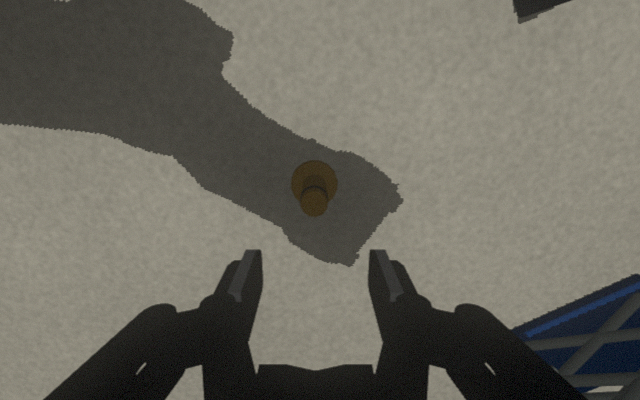

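Wrist view: the source base (314,183) and stem top (314,201) are centred between the fingertips (260 and 370). I descend and grip the stem.

Emit:
{"name": "servo_tool", "arguments": {"steps": [[[-0.002,0,0.015],[0,0,0],0.3],[[-0.002,0,0.04],[0,0,0],0.3],[[-0.002,0,0.065],[0,0,0],0.3],[[-0.002,0,0.085],[0,0,0],0.3],[[-0.002,0,0.095],[0,0,0],0.3]]}}

```text
time_s: 23.07
tool_pos: [375.9, -318.3, 21.7]
ee_rot: [-179.9, -0.0, 70.1]
force: [-0.7, -0.2, 0.2]
gripper_width: 55.2
gripper_force: 0.0
```

Emit:
{"name": "servo_tool", "arguments": {"steps": [[[0,0,0.01],[0,0,0],0.3],[[0,0,0.02],[0,0,0],0.3],[[0,0,0.03],[0,0,0],0.3],[[0,0,0.037],[0,0,0],0.3],[[0,0,0.037],[0,0,0],0.3]]}}

```text
time_s: 23.48
tool_pos: [376.0, -319.0, -14.4]
ee_rot: [-179.9, -0.0, 70.0]
force: [-0.2, 0.3, 0.0]
gripper_width: 55.7
gripper_force: 0.0
```

Emit:
{"name": "servo_tool", "arguments": {"steps": [[[0,0,0],[0,0,0],0.1],[[0,0,0],[0,0,0],-0.1],[[0,0,0],[0,0,0],-0.3],[[0,0,0],[0,0,0],-0.45],[[0,0,0],[0,0,0],-0.6]]}}

```text
time_s: 23.9
tool_pos: [376.3, -319.2, -12.9]
ee_rot: [180.0, 0.0, 70.0]
force: [-1.4, -0.2, 4.7]
gripper_width: 21.1
gripper_force: 29.1
```

Emit:
{"name": "servo_tool", "arguments": {"steps": [[[0,0,0],[0,0,0],-0.8],[[0,0,0],[0,0,0],-1],[[0,0,0],[0,0,0],-1],[[0,0,-0.003],[0,0,0],-1],[[0,0,-0.01],[0,0,0],-1]]}}

```text
time_s: 24.32
tool_pos: [376.0, -319.0, -3.5]
ee_rot: [-180.0, -0.0, 70.0]
force: [0.7, 0.4, -0.6]
gripper_width: 21.1
gripper_force: 29.4
```

Emit:
{"name": "servo_tool", "arguments": {"steps": [[[0,0,-0.015],[0,0,0],-1],[[0,0,-0.04],[0,0,0],-1],[[0,0,-0.07],[0,0,0],-1],[[0,0,-0.1],[0,0,0],-1],[[0,0,-0.11],[0,0,0],-1]]}}

```text
time_s: 24.73
tool_pos: [377.0, -320.0, 110.2]
ee_rot: [179.8, 0.0, 70.0]
force: [0.1, -0.2, -0.4]
gripper_width: 21.5
gripper_force: 29.6
```

```bash
python3 - <<'E'
from p import *
from h import *
plan([])
for n in ('side','scene'):
    c=cam(n); X=cloud(c); f=cv2.cvtColor(c['frame'],cv2.COLOR_RGB2HSV)
    m=(f[...,0]>10)&(f[...,0]<30)&(f[...,1]>120)&(f[...,2]>25)&(np.hypot(X[...,0]-377,X[...,1]+318)<60)
    P=X[m]; print(n,len(P),np.nanpercentile(P,[1,50,99],axis=0).round(1).tolist())
plan([[594,-143,105,70]],[376.5,-318.3,105,70])
E
```

```text
tilt [1.7978e+02 4.0000e-02 6.9980e+01] t 24.7
start [ 377.  -320.   110.2   70. ]
side 273 [[358.2, -340.3, 127.1], [374.0, -327.9, 137.0], [394.2, -313.8, 189.8]]
scene 229 [[367.5, -343.5, 126.0], [389.6, -322.8, 133.1], [432.9, -289.2, 474.6]]
start [ 376.5 -318.3  105.    70. ]
   -> [ 485. -231.  105.   70.] shift m [np.float64(0.1196), np.float64(0.0722), np.float64(-0.0)] turnz -0.0
   -> [ 594. -143.  105.   70.] shift m [np.float64(0.1196), np.float64(0.0722), np.float64(-0.0)] turnz -0.0
```

Emit:
{"name": "servo_tool", "arguments": {"steps": [[[0.015,0.009,0],[0,0,0],-1],[[0.04,0.024,0],[0,0,0],-1],[[0.07,0.042,0],[0,0,0],-1],[[0.095,0.057,0],[0,0,0],-1],[[0.12,0.072,0],[0,0,0],-1]]}}

```text
time_s: 25.25
tool_pos: [485.3, -229.4, 104.9]
ee_rot: [-179.9, -0.0, 70.0]
force: [0.2, -0.3, -1.2]
gripper_width: 21.2
gripper_force: 29.6
```

Emit:
{"name": "servo_tool", "arguments": {"steps": [[[0.027,0.016,0],[0,0,0],-1],[[0.055,0.033,0],[0,0,0],-1],[[0.085,0.051,0],[0,0,0],-1],[[0.108,0.065,0],[0,0,0],-1],[[0.12,0.072,0],[0,0,0],-1]]}}

```text
time_s: 25.67
tool_pos: [595.8, -139.1, 104.3]
ee_rot: [-179.9, -0.1, 70.2]
force: [-0.2, -0.2, -1.7]
gripper_width: 21.0
gripper_force: 29.6
```

Emit:
{"name": "servo_tool", "arguments": {"steps": [[[0,0,0],[0,0,0],-1],[[0,0,0.01],[0,0,0],-1],[[0,0,0.025],[0,0,0],-1],[[0,0,0.04],[0,0,0],-1],[[0,0,0.05],[0,0,0],-1]]}}

```text
time_s: 26.08
tool_pos: [591.1, -144.3, 54.4]
ee_rot: [-179.8, 0.1, 69.9]
force: [0.3, -0.7, -1.1]
gripper_width: 21.8
gripper_force: 29.6
```

Emit:
{"name": "servo_tool", "arguments": {"steps": [[[0,0,0],[0,0,0],-1],[[0,0,0],[0,0,0],-1],[[0,0,0],[0,0,0],-1],[[0,0,0],[0,0,0],-1],[[0,0,0],[0,0,0],-1]]}}

```text
time_s: 26.5
tool_pos: [594.0, -143.1, 57.3]
ee_rot: [179.9, -0.0, 70.0]
force: [-0.5, -0.0, -0.0]
gripper_width: 21.4
gripper_force: 29.6
```

```bash
python3 - <<'E'
from p import *
from h import *
plan([])
for n in ('side','scene'):
    c=cam(n); X=cloud(c); f=cv2.cvtColor(c['frame'],cv2.COLOR_RGB2HSV)
    m=(f[...,0]>10)&(f[...,0]<30)&(f[...,1]>120)&(f[...,2]>25)&(np.hypot(X[...,0]-594,X[...,1]+143)<35)&(X[...,2]>50)
    P=X[m]; print(n,len(P),np.nanpercentile(P,[1,50,99],axis=0).round(1).tolist())
    k=(np.hypot(X[...,0]-594,X[...,1]+143)<60)&(abs(X[...,2]-43)<4); print('top',np.median(X[k],axis=0).round(1))
E
```

```text
tilt [ 1.7993e+02 -1.0000e-02  7.0000e+01] t 26.5
start [ 594.  -143.1   57.3   70. ]
side 218 [[573.1, -164.1, 73.1], [589.3, -151.0, 88.3], [609.0, -135.9, 136.6]]
top [ 582.1 -148.9   41.9]
scene 173 [[574.4, -164.1, 72.0], [596.6, -153.1, 79.7], [615.9, -135.2, 129.5]]
top [ 607.3 -156.7   41.3]
```

Emit:
{"name": "servo_tool", "arguments": {"steps": [[[0,0,0.004],[0,0,0],-1],[[0,0,0.009],[0,0,0],-1],[[0,0,0.014],[0,0,0],-1],[[0,0,0.018],[0,0,0],-1],[[0,0,0.02],[0,0,0],-1]]}}

```text
time_s: 27.02
tool_pos: [593.2, -142.7, 35.6]
ee_rot: [-179.9, 0.0, 70.0]
force: [0.1, 0.7, -1.3]
gripper_width: 20.9
gripper_force: 29.6
```

Emit:
{"name": "servo_tool", "arguments": {"steps": [[[0,0,0.001],[0,0,0],-1],[[0,0,0.002],[0,0,0],-1],[[0,0,0.003],[0,0,0],-1],[[0,0,0.004],[0,0,0],-1],[[0,0,0.005],[0,0,0],-1]]}}

```text
time_s: 27.43
tool_pos: [593.7, -142.9, 31.7]
ee_rot: [180.0, -0.0, 70.0]
force: [0.1, 0.5, -1.5]
gripper_width: 20.9
gripper_force: 29.6
```

Emit:
{"name": "servo_tool", "arguments": {"steps": [[[0,0,0.0005],[0,0,0],-1],[[0,0,0.001],[0,0,0],-1],[[0,0,0.0015],[0,0,0],-1],[[0,0,0.002],[0,0,0],-1],[[0,0,0.002],[0,0,0],-1]]}}

```text
time_s: 27.85
tool_pos: [593.6, -142.9, 29.5]
ee_rot: [-180.0, 0.0, 70.0]
force: [0.4, -0.5, -1.9]
gripper_width: 21.4
gripper_force: 29.6
```

Emit:
{"name": "servo_tool", "arguments": {"steps": [[[0,0,0.0003],[0,0,0],-1],[[0,0,0.0006],[0,0,0],-1],[[0,0,0.0009],[0,0,0],-1],[[0,0,0.0012],[0,0,0],-1],[[0,0,0.0012],[0,0,0],-1]]}}

```text
time_s: 28.27
tool_pos: [593.6, -142.9, 28.9]
ee_rot: [180.0, -0.0, 70.0]
force: [-2.5, 0.2, 4.5]
gripper_width: 21.3
gripper_force: 30.3
```

Contact: about 6 N more upward. Now I release gently and retreat.

Emit:
{"name": "servo_tool", "arguments": {"steps": [[[0,0,0],[0,0,0],-1],[[0,0,0],[0,0,0],-0.35],[[0,0,0],[0,0,0],-0.2],[[0,0,0],[0,0,0],0],[[0,0,0],[0,0,0],0.3]]}}

```text
time_s: 28.68
tool_pos: [593.7, -142.9, 28.4]
ee_rot: [180.0, 0.0, 70.0]
force: [1.3, 0.0, -0.8]
gripper_width: 53.7
gripper_force: 0.0
```

Emit:
{"name": "servo_tool", "arguments": {"steps": [[[0,0,0],[0,0,0],0.3],[[0,0,-0.01],[0,0,0],0.3],[[0,0,-0.03],[0,0,0],0.3],[[0,0,-0.06],[0,0,0],0.3],[[0,0,-0.09],[0,0,0],0.3]]}}

```text
time_s: 29.1
tool_pos: [592.9, -143.0, 119.4]
ee_rot: [-179.9, 0.0, 70.0]
force: [0.6, -0.2, 0.9]
gripper_width: 55.6
gripper_force: 0.0
```

Emit:
{"name": "servo_tool", "arguments": {"steps": [[[0,0,-0.02],[0,0,0],0.3],[[0,0,-0.04],[0,0,0],0.3],[[0,0,-0.05],[0,0,0],0.3],[[0,0,-0.05],[0,0,0],0.3],[[0,0,-0.05],[0,0,0],0.3]]}}

```text
time_s: 29.52
tool_pos: [593.6, -142.6, 168.5]
ee_rot: [180.0, -0.0, 70.0]
force: [-0.8, -0.3, 0.6]
gripper_width: 55.5
gripper_force: 0.0
```

```bash
python3 - <<'E'
from m import *
c=cam('wrist'); save(c,'w7.png'); X=cloud(c); P=X.reshape(-1,3)
q=P[(np.hypot(P[:,0]-594,P[:,1]+143)<30)&(P[:,2]>100)&(P[:,2]<112)]; print('src top',q.mean(0).round(1),len(q), np.ptp(q,axis=0).round())
print('scene'); objs([cloud(cam('scene'))])
E
```

```text
src top [ 594.8 -141.9  105.3] 570 [21. 21.  7.]
scene
all c [621. 617.] size [262. 206.] ang 9 z 92.6 3727
top c [621. 617.] size [260. 206.] ang 9 z 92.6 3301
all c [543. 190.] size [57. 57.] ang 32 z 101.8 267
top c [537. 191.] size [36. 38.] ang 27 z 101.8 122
all c [547. 127.] size [62. 45.] ang 11 z 81.7 321
top c [547. 127.] size [62. 43.] ang 11 z 81.7 214
all c [574. -11.] size [60. 26.] ang 9 z 85.9 224
top c [572.  -3.] size [59. 11.] ang 7 z 85.9 79
all c [ 598. -142.] size [87. 91.] ang 9 z 105.6 1043
top c [ 594. -144.] size [21. 20.] ang 72 z 105.6 67
all c [ 610. -219.] size [65. 46.] ang 8 z 71.8 550
top c [ 609. -219.] size [64. 45.] ang 8 z 71.8 515
all c [730. -45.] size [161.  26.] ang 87 z 26.7 381
top c [728. -85.] size [80. 24.] ang 86 z 26.7 256
all c [855. 159.] size [304. 180.] ang 90 z 96.7 7139
top c [864. 160.] size [302. 162.] ang 90 z 96.7 6864
all c [850. 497.] size [105. 141.] ang 74 z 71.4 1372
top c [850. 498.] size [ 95. 100.] ang 72 z 71.4 817
all c [ 860. -200.] size [269.  91.] ang 86 z 76.9 3860
top c [ 859. -209.] size [235.  44.] ang 86 z 76.9 1568
all c [828. -77.] size [28. 10.] ang 90 z 9.3 45
top c [828. -77.] size [28. 10.] ang 90 z 9.3 45
```

View pics/w7.png

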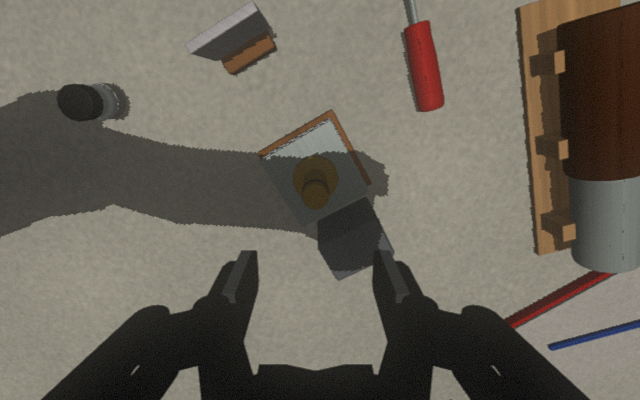

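The source (315,183) stands upright on the middle of the pile, with the shield (352,240) and absorber (235,38) in place and the gripper clear.

```bash
python3 -c "
from workcell import sign_off; print(sign_off())"
```

```text
the job is handed in; nothing more can be done
None
```

The counting line is set up and handed in: the collimator, absorber and shield stand square and within about 3 mm of the tube–pile line. The source stands upright within about 2 mm of the middle of the pile top (about 42 mm high), the vial and screwdriver were not touched, and no verdict came back at hand-in.

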